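Stow a stripped heater: load the blower and slide the parts tray into its bay

TASK

Stand the loose blower, wheel down, in the empty compartment of the parts tray. Then slide the loaded tray, leading with the end opposite its handle, into the empty tray bay until it is fully home against the bay's back stop, with every part still in its own compartment. Leave the other things on the bench where they are.

Things in the scene. Friction and masses are not known exactly. Their poses are not given: they have to be found in the camera images.
- blower: Loose fan blower, mass about 0.17 kg, standing on the bench: a black vaned wheel, 78 mm across and 26 mm high, with a plain steel motor can, 38 mm across, standing on it from 26 to 62 mm height (small brass studs to 65 mm). Round about its z axis. Origin: centre of its underside; z up.
- tray: Loose aluminium tray on the bench, 200 mm (x) by 150 mm (y) by 30 mm high, sheet 3 mm, 0.8 kg with all three parts. Bow handle at its -x end; goes into the bay +x end first. Origin: centre of underside. Dividers 27 mm high make three compartments: the +x half (burner), a narrow one at the handle end on the +y side (pump), and beside it on the -y side a wide one, 90 by 91 mm, empty.
- tray_handle (a point): Middle of the bar of the tray's bow handle: a straight round steel bar 10 mm thick and 90 mm long, parallel to the tray's y axis, its axis 26 mm above the bench and 58 mm out from the tray's end (158 mm from the tray's origin along its -x), with a 53 mm free gap between bar and tray. Axes as the tray's.
- tray_space (a point): Centre of the floor (upper face, 3 mm above the bench) of the empty compartment, 52 mm toward -x and 26 mm toward -y from the tray's origin. Axes as the tray's.
- burner: Loose finned aluminium casting, 70 by 112 mm and 48 mm high, about 0.18 kg, lying in the tray's +x half. Origin: centre of its underside.
- pump: Loose fuel metering pump, steel cylinder 28 mm thick in a black clamp, 80 mm long and 37 mm high overall, about 0.11 kg, lying along the tray in its narrow compartment. Origin: centre of its underside.
- bay: The empty one of two tray bays (either may be the nearer), fixed: a grey sheet-steel hutch without floor, so the tray slides on the bench (dry friction, a few N). 191 mm deep (x), 164 wide, 79 high; the mouth faces its -x, the tray goes in along +x. Inside 158 mm wide, 72 mm high at the mouth. Origin: on the bench, 88 mm in from the mouth; with the tray home both origins and axes coincide.
- bay_mouth (a point): Centre of the empty bay's mouth, on the bench, 88 mm from the bay's origin along its -x. Axes as the bay's. Side lips flare out 30 degrees and stand 16 mm in front of it. Inside, a steel guide strip on each side hangs 37 to 40 mm above the bench, 8 mm inwards over the tray's rim. With the tray home its end stands 12 mm out of the mouth, its handle bar 70 mm in front.
- bay_stop (a point): Centre of the inner face of the empty bay's back stop, 100 mm from its origin along +x, 15 mm above the bench.
- full_bay: The other bay, same hutch with a fixed, loaded tray already in it (its handle sticks out 75 mm) and a small carton on its roof (top 115 mm above the bench). Fixed. Not to be used.
- torch: Bystander: black inspection torch 152 mm long lying on the bench. Origin: underside, near the middle.
- spanner: Bystander: steel spanner 180 mm long lying on the bench. Origin: underside, middle.
- screwdriver: Bystander: screwdriver lying on the bench.
- spray_can: Bystander: plain white can 52 mm across, 150 mm high. Origin: centre of its underside.
- bearing: Bystander: steel bearing ring 40 mm across, 12 mm high. Origin: centre of its underside.
- intake_cap: Bystander: black plastic air-intake cap 68 mm across, 50 mm high. Origin: centre of its underside.
Not all that is in view belongs to the job. What is shaped like the burner but purple is not meant. What is shaped like the blower but red is not meant.

How it is judged:
By the outcome, as a careful person would: the job done as asked, in the order asked, and still so for the second after the job is handed in, with the robot touching nothing.
It also fails if it takes over 67 s, if anything falls off the work surface, if the arm or the gripper's body presses on something with over 40 N, if the wrist force passes 120 N, or if a joint passes its speed limit or range.

ROBOT

A 7-joint arm with a two-finger parallel gripper is mounted at the origin on the work surface. World frame = base frame: x ahead of the robot, y to its left, z up, the work surface at z = 0. Lengths are in m, angles in rad, forces in N, time in s.
With the tool pointing down it reaches from about 0.425 to 0.875 m from the base axis. Payload 4.7 kg.
Tool frame: the origin (TCP) lies at the very end of the fingers, on their centre line; the grasp point (between the pads) lies 19 mm behind it; z points along the fingers, y is the direction in which the jaws open and shut (so a half turn about z gives the same grasp; the last joint's range is limited). The gripper opens to 87 mm and grips with 3 to 60 N. Pads are 19 mm wide; open, the fingers measure 117 mm over their backs; the gripper's body (75 mm by 190 mm) begins 51 mm behind the grasp point.
Start: joints at [1.152, 0.321, -0.07, 1.45, 0.023, 1.371, -0.057], TCP at [0.273, -0.59, 0.223] pointing down, gripper open.
Joint ranges: [-2.86, 2.86], [-0.3, 2.09], [-1.38, 1.24], [0.06, 2.45], [-1.56, 4.7], [0.09, 2.05], [-2.69, 2.69]. Speed limits (rad/s): [2.57, 2.57, 3.14, 3.14, 3.14, 3.14, 3.14].

INTERFACE

Orientations are given as a rotation vector (axis times angle).
In Python, from bench import ctrl, get_image, camera_info gives the robot as it stands.
- The arm moves only by the tool carry_out, never from a script. Its argument "commands" is a list of rows, each an object of numbers: "tx", "ty", "tz": the shift along the tool's x, y, z in m; "rx", "ry", "rz": the turn, a rotation vector about the tool's x, y, z in rad; "jaw": the opening, from 0 (shut) to 1 (fully open). In form: [{"tx": .., "ty": .., "tz": .., "rx": .., "ry": .., "rz": .., "jaw": ..}, ...]. A call has 1 to 12 rows; each row is the pose to reach, as a shift and turn from the pose commanded when the call began, along the tool's axes at that moment; what a row does not reach only later rows make up. A row lasts 1/8 s, in which the tool goes at most 62.5 mm and 10.7 degrees, less where a joint would pass 70% of its speed; a pose out of reach is approached as far as the arm can. A call with a gripper value outside its range is refused whole. The fingers move at their own pace and stop on an object; "grip_force" is the grip in N (left out, the last holds). Time passes only in rows, so rows that repeat a pose let the fingers close. It gives the time, the measured TCP pose, the force and the opening at its end, in the units of the state.
- ctrl.get_state(): the state, without advancing time (a new reading comes with each control period).
- get_image(name): name is "scene" or "side" or "wrist"; returns the picture (400x640x3 uint8, red, green, blue); there is no depth.
- camera_info(name): a dict with "intrinsics" (3x3 intrinsics, pixels), "R" (3x3) and "t" (3): a world point X has camera coordinates R X + t. Camera axes: x right, y down, z forward; pixel columns grow to the right and rows downward; lengths in m; the calibration is good to about 2 mm. A picture is of the moment at which its call begins: read the wrist's pose just before it. camera_info takes no time and is no camera call; for the wrist camera it gives the pose at the moment of the call.
- ctrl.close_job(): hands the job in, once; it reports no verdict.
The state is a dict: "time": time; "joint_positions": joint angles; "qd": joint speeds; "joint_torque": joint torques, N m; "position": TCP position; "tool_rot": TCP orientation; "ft_force": force on the tool from outside, world axes, zero at the start; "torque": the same for the moment, N m; "grip_width": opening from 0.0 (shut) to 1.0 (fully open).
Only numpy, scipy, OpenCV 4.12 (cv2) and the standard library are available. Lean on these libraries where they do the work, as an engineer would, in place of code of your own. Each camera call takes 0.05 s, during which the arm holds its last target.

## Working session

There is one attempt and no reset: what is moved stays moved. The work goes in short steps, Python scripts to look and compute and a tool call to move; the robot and the scene stay as the last step left them, time stands still between calls to the robot, and variables do not carry over. Pictures are saved under pics/ and viewed, and the job is handed in when it is done.

Besides the shell and the picture viewer there is one more tool, called as name(argument=value, ...), one argument or row to a line, values as JSON. carry_out: Moves the arm, as the interface text tells. Its arguments: {"type":"object","properties":{"commands":{"type":"array"},"grip_force":{"type":"number"}},"required":["commands"]}

```bash
mkdir -p pics; python3 - <<'E'
from bench import ctrl,get_image,camera_info
import cv2
s=ctrl.get_state(); print(s)
for n in("scene","side","wrist"):
    i=camera_info(n); print(n,i)
    cv2.imwrite(f"pics/{n}0.png",cv2.cvtColor(get_image(n),cv2.COLOR_RGB2BGR))
E
```

```text
{'time': 0.0, 'joint_positions': array([ 1.15211794,  0.32184081, -0.07010036,  1.45166215,  0.02262224,
        1.37078604, -0.05690745]), 'qd': array([-7.84543070e-04, -1.68820322e-03, -6.86852687e-04, -2.57474099e-04,
       -1.52040991e-03, -1.36681042e-04, -1.42773163e-05]), 'joint_torque': array([ 4.26322285e-04, -4.91281486e+01, -4.03501410e-01, -3.12525702e+01,
       -6.39788643e-02,  4.38749744e-02,  1.61533899e-04]), 'position': array([ 0.27233437, -0.58959795,  0.22145652]), 'tool_rot': array([-3.06651968e+00, -6.74184070e-01,  8.16797762e-04]), 'ft_force': array([-0.63854236, -0.37489454, -0.57467094]), 'torque': array([ 0.04424005,  0.01661783, -0.03722852]), 'grip_width': 1.0017820191682476}
scene {'intrinsics': array([[502.77340431,   0.        , 307.00668946],
       [  0.        , 502.77340431, 196.01985979],
       [  0.        ,   0.        ,   1.        ]]), 'R': array([[-0.81175731,  0.58397408,  0.00493406],
       [ 0.3952794 ,  0.55564102, -0.73144874],
       [-0.42988867, -0.59180853, -0.68187858]]), 't': array([ 0.44928238, -0.15356939,  1.79409492])}
side {'intrinsics': array([[420.52957067,   0.        , 325.23410633],
       [  0.        , 420.52957067, 202.6050858 ],
       [  0.        ,   0.        ,   1.        ]]), 'R': array([[-0.82739165, -0.56153002,  0.01034839],
       [-0.42348708,  0.61167652, -0.66821443],
       [ 0.36889259, -0.55725745, -0.74389676]]), 't': array([0.4415609 , 0.25994364, 1.04144083])}
wrist {'intrinsics': array([[309.2834718 ,   0.        , 321.04725891],
       [  0.        , 309.2834718 , 198.2062425 ],
       [  0.        ,   0.        ,   1.        ]]), 'R': array([[ 0.4185828 , -0.90817733, -0.00154525],
       [-0.86769909, -0.40042737,  0.29454408],
       [-0.26811701, -0.12195028, -0.95563664]]), 't': array([-0.64904577, -0.03470068,  0.39177799])}
```

View pics/scene0.png

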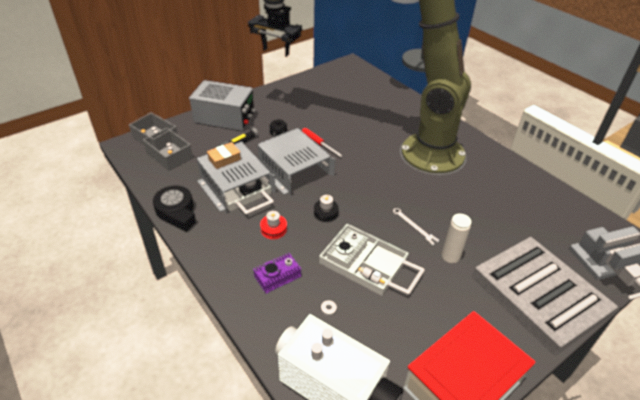

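View pics/side0.png

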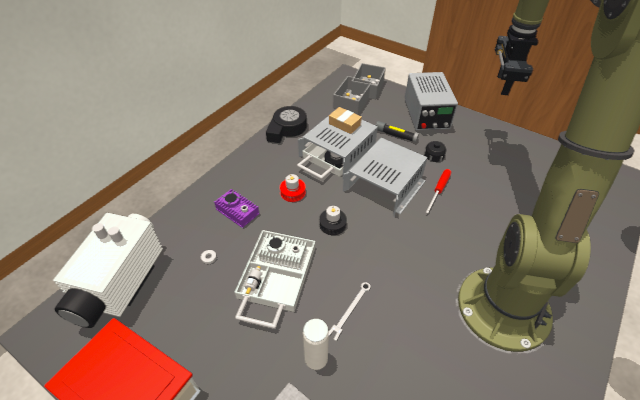

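View pics/wrist0.png

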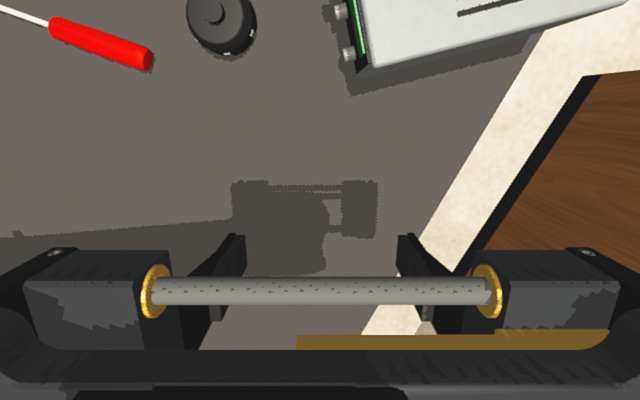

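The scene picture shows the black blower at (326,208), the tray at (365,258) with its handle at (405,278), and the empty bay at (298,158). In the side picture the blower is at (333,220), the tray at (275,275) and the bay at (388,175). Next I'll enlarge crops.

```bash
python3 - <<'E'
import cv2
def crop(f,x0,y0,w,h,k,o):
    im=cv2.imread(f)[y0:y0+h,x0:x0+w]; im=cv2.resize(im,None,fx=k,fy=k,interpolation=cv2.INTER_CUBIC)
    for x in range(0,w,10): cv2.putText(im,str(x0+x),(x*k,8),0,.28,(0,255,255),1) if x%20==0 else 0; cv2.line(im,(x*k,10),(x*k,14),(0,255,255),1)
    for y in range(0,h,10): cv2.putText(im,str(y0+y),(0,y*k+4),0,.28,(0,255,255),1)
    cv2.imwrite(o,im)
crop("pics/scene0.png",300,180,130,120,6,"pics/c1.png")
crop("pics/scene0.png",190,115,160,100,5,"pics/c2.png")
crop("pics/side0.png",230,200,130,130,5,"pics/c3.png")
crop("pics/side0.png",290,100,150,120,5,"pics/c4.png")
E
```

```text
(no output)
```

View pics/c1.png

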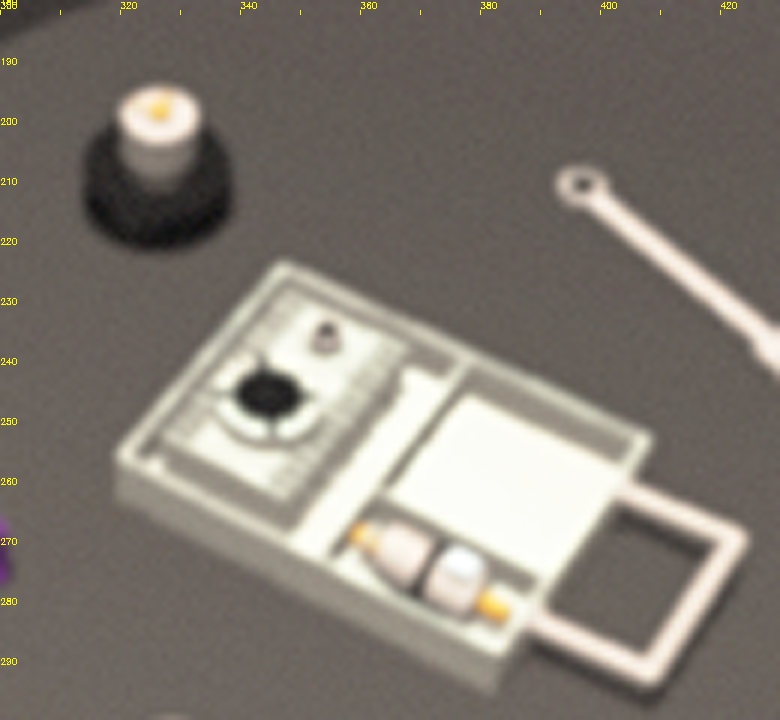

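View pics/c2.png

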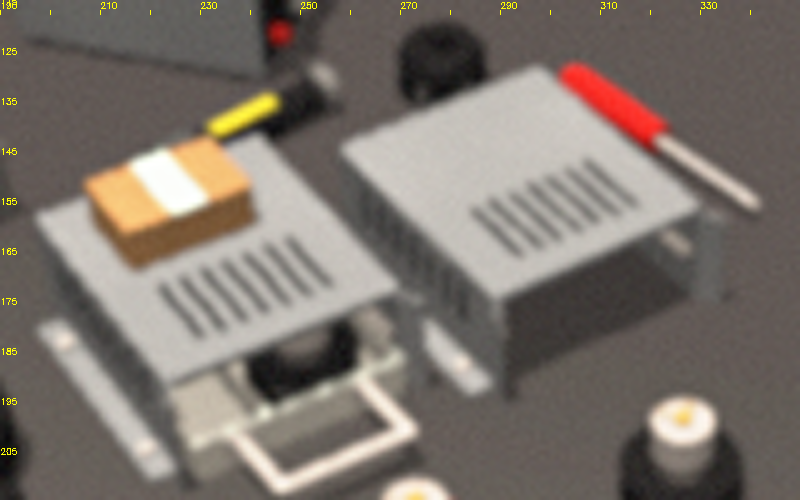

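View pics/c3.png

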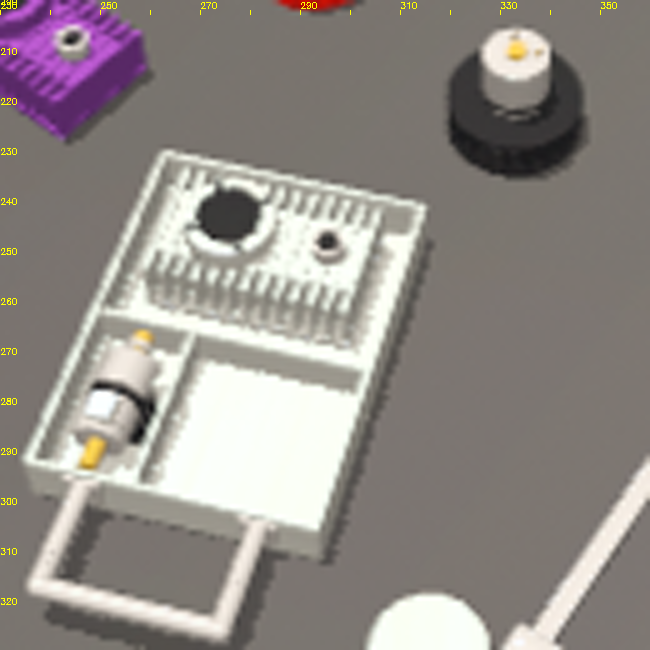

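View pics/c4.png

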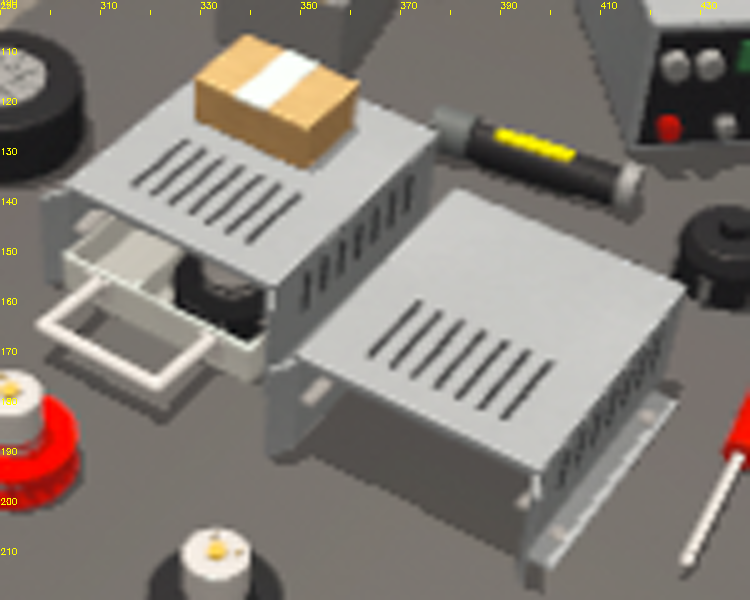

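```bash
cat > h.py <<'E'
import numpy as np
from scipy.optimize import least_squares
from bench import camera_info
def proj(c,X):
    p=(c["R"]@np.atleast_2d(X).T).T+c["t"]; q=(c["intrinsics"]@p.T).T; return q[:,:2]/q[:,2:]
def fit(local,obs,x0,fixz=None):
    # obs: list of (cam,pixels); pose x,y,z,yaw
    def f(v):
        c,s=np.cos(v[3]),np.sin(v[3]); L=np.array(local,float)
        X=np.c_[v[0]+c*L[:,0]-s*L[:,1],v[1]+s*L[:,0]+c*L[:,1],v[2]+L[:,2]]
        r=[(proj(cam,X[[i for i in range(len(px)) if px[i] is not None]])-np.array([p for p in px if p is not None])).ravel() for cam,px in obs]
        return np.concatenate(r)
    s=least_squares(f,x0); return s.x,s.fun.reshape(-1,2)
E
python3 - <<'E'
from h import *
np.set_printoptions(precision=4,suppress=True)
sc,sd=camera_info("scene"),camera_info("side")
t,r=fit([(.1,.075,0),(.1,-.075,0),(-.1,.075,0),(-.1,-.075,0)],
 [(sc,[(320,255.8),(347.2,223.7),(382.5,289.2),(408.7,252.8)]),(sd,[(263,230.2),(315.4,241.4),(235,292.4),(294.4,306)])],[.6,.2,.03,-1.5])
print("tray rim",t,"\n",r)
b,r=fit([(-.088,.082,0),(-.088,-.082,0),(.103,.082,0),(.103,-.082,0)],
 [(sc,[(289.6,174.6),(330.4,156),(258,145),(298.2,128.2)]),(sd,[(350,171),(398.6,194),(381.6,138),(427.4,158)])],[.6,-.3,.079,-1.5])
print("bay roof",b,"\n",r)
def tri(p,q):
    s=least_squares(lambda X:np.r_[proj(sc,X)[0]-p,proj(sd,X)[0]-q],[.6,0,.05]); return s.x,s.fun
print("blower",tri((326.7,198.8),(333.2,211)))
print("wheel bottom ctr / red", tri((273,217),(292,181)))
print("can", tri((461,221),(316,327)))
E
```

```text
tray rim [ 0.5246  0.2338  0.0275 -1.2219] 
 [[-0.3928 -0.1035]
 [-0.0011  0.107 ]
 [ 0.5882 -0.4481]
 [-0.5025  0.0964]
 [ 0.0435  0.0536]
 [ 0.1264 -0.1036]
 [ 0.2294  0.0435]
 [-0.5649  0.3566]]
bay roof [ 0.4495 -0.2135  0.0749 -1.5799] 
 [[-0.3652 -0.1279]
 [ 0.2004 -0.0246]
 [-0.0982 -0.6272]
 [-0.3574  0.046 ]
 [-0.3289  0.4593]
 [-0.0587  0.6966]
 [-0.1828 -0.0599]
 [ 0.402  -0.3031]]
blower (array([0.494 , 0.0199, 0.0599]), array([ 0.0936,  0.1578,  0.0667, -0.1538]))
wheel bottom ctr / red (array([ 0.6649, -0.0163,  0.051 ]), array([ 0.1936,  0.34  ,  0.1564, -0.3646]))
can (array([0.3121, 0.3638, 0.1478]), array([-0.9272, -1.0909, -0.4611,  0.9581]))
```

```bash
cat >> h.py <<'E'
from scipy.spatial.transform import Rotation as Rot
from bench import ctrl, get_image
import cv2
np.set_printoptions(precision=4,suppress=True)
def target_R(yaxis_yaw,tilt=0):
    """tool z down; tool y horizontal at world yaw; tilt: rotate about tool x by tilt"""
    y=np.array([np.cos(yaxis_yaw),np.sin(yaxis_yaw),0]); z=np.array([0,0,-1.]); x=np.cross(y,z)
    return Rot.from_matrix(np.c_[x,y,z])*Rot.from_rotvec([tilt,0,0])
def rel(pos,yaw=None,tilt=0,s=None):
    s=s or ctrl.get_state(); R=Rot.from_rotvec(s["tool_rot"])
    d=R.inv().apply(np.array(pos)-s["position"])
    out=[("t",d)]
    if yaw is not None:
        for yw in (yaw,yaw+np.pi):
            T=target_R(yw,tilt if yw==yaw else -tilt); out.append(("r",(R.inv()*T).as_rotvec()))
    return out
def shot(name,cam="wrist",crop=None,k=1):
    i=camera_info(cam); im=cv2.cvtColor(get_image(cam),cv2.COLOR_RGB2BGR); cv2.imwrite(f"pics/{name}_raw.png",im)
    if crop:
        x0,y0,w,h=crop; im=cv2.resize(im[y0:y0+h,x0:x0+w],None,fx=k,fy=k,interpolation=cv2.INTER_CUBIC)
        for x in range(0,w,20): cv2.putText(im,str(x0+x),(x*k,8),0,.28,(0,255,255),1); cv2.line(im,(x*k,10),(x*k,14),(0,255,255),1)
        for y in range(0,h,20): cv2.putText(im,str(y0+y),(0,y*k+4),0,.28,(0,255,255),1)
    cv2.imwrite(f"pics/{name}.png",im); return i
def st():
    s=ctrl.get_state(); print("t",round(s["time"],2),"p",s["position"],"F",s["ft_force"],"w",round(s["grip_width"],3),"q",s["joint_positions"]); print(Rot.from_rotvec(s["tool_rot"]).as_matrix()); return s
E
python3 - <<'E'
from h import *
st()
print(rel((.48,.02,.2),-1.222))
E
```

```text
t 0.15 p [ 0.2724 -0.5897  0.2217] F [ 0.2351 -0.4804 -0.3569] w 1.002 q [ 1.1521  0.3216 -0.0701  1.4514  0.0226  1.3708 -0.0569]
[[ 0.9078  0.4195 -0.0007]
 [ 0.4195 -0.9078  0.0013]
 [-0.0001 -0.0014 -1.    ]]
[('t', array([ 0.4442, -0.4664,  0.0224])), ('r', array([-0.0014,  0.0002,  0.0841])), ('r', array([-0.0003, -0.0022, -3.0575]))]
```

```bash
python3 - <<'E'
from h import *
print(rel((.44,-.06,.22)))
E
```

```text
[('t', array([ 0.3743, -0.4105,  0.0023]))]
```

carry_out(
  commands=[
    {"tx":0.042,"ty":-0.046},
    {"tx":0.083,"ty":-0.091},
    {"tx":0.125,"ty":-0.137},
    {"tx":0.166,"ty":-0.182},
    {"tx":0.208,"ty":-0.228},
    {"tx":0.25,"ty":-0.274},
    {"tx":0.291,"ty":-0.319},
    {"tx":0.333,"ty":-0.365},
    {"tx":0.374,"ty":-0.41},
    {"tx":0.374,"ty":-0.41},
    {"tx":0.374,"ty":-0.41},
  ],
)

```text
invalid input
```

```bash
python3 - <<'E'
from h import *
st(); i=shot("w1"); np.savez("w1.npz",**i)
for n,X in (("blower top",(.494,.02,.062)),("blower bot",(.494,.02,0))): print(n,proj(i,X))
E
```

```text
t 0.15 p [ 0.2724 -0.5897  0.2217] F [ 0.2351 -0.4804 -0.3569] w 1.002 q [ 1.1521  0.3216 -0.0701  1.4514  0.0226  1.3708 -0.0569]
[[ 0.9078  0.4195 -0.0007]
 [ 0.4195 -0.9078  0.0013]
 [-0.0001 -0.0014 -1.    ]]
blower top [[-399.7022 -510.7262]]
blower bot [[-233.3898 -369.2182]]
```

View pics/w1.png

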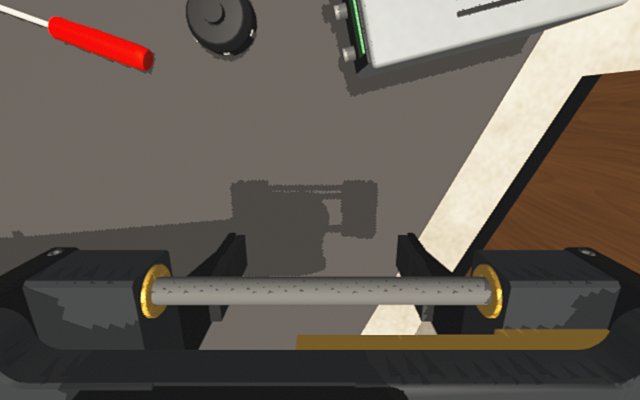

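The move was refused ("invalid input") and the arm hasn't moved; the picture is unchanged. I'll send it again with every key filled in.

carry_out(
  commands=[
    {"tx":0.042,"ty":-0.046,"tz":0,"rx":0,"ry":0,"rz":0,"jaw":1},
    {"tx":0.083,"ty":-0.091,"tz":0,"rx":0,"ry":0,"rz":0,"jaw":1},
    {"tx":0.125,"ty":-0.137,"tz":0,"rx":0,"ry":0,"rz":0,"jaw":1},
    {"tx":0.166,"ty":-0.182,"tz":0,"rx":0,"ry":0,"rz":0,"jaw":1},
    {"tx":0.208,"ty":-0.228,"tz":0,"rx":0,"ry":0,"rz":0,"jaw":1},
    {"tx":0.25,"ty":-0.274,"tz":0,"rx":0,"ry":0,"rz":0,"jaw":1},
    {"tx":0.291,"ty":-0.319,"tz":0,"rx":0,"ry":0,"rz":0,"jaw":1},
    {"tx":0.333,"ty":-0.365,"tz":0,"rx":0,"ry":0,"rz":0,"jaw":1},
    {"tx":0.374,"ty":-0.41,"tz":0,"rx":0,"ry":0,"rz":0,"jaw":1},
    {"tx":0.374,"ty":-0.41,"tz":0,"rx":0,"ry":0,"rz":0,"jaw":1},
    {"tx":0.374,"ty":-0.41,"tz":0,"rx":0,"ry":0,"rz":0,"jaw":1},
  ],
  grip_force=15,
)

```text
time: 1.58
position: [0.4399, -0.0616, 0.2224]
tool_rot: [3.068, 0.675, -0.001]
ft_force: [-1.0, 0.3, 0.5]
grip_width: 1.005
```

```bash
python3 - <<'E'
from h import *
st(); i=shot("w2"); np.savez("w2.npz",**i)
for n,X in (("blower top",(.494,.02,.062)),("blower bot",(.494,.02,0))): print(n,proj(i,X))
E
```

```text
t 1.57 p [ 0.4399 -0.0616  0.2224] F [-0.9623  0.3408  0.5137] w 1.005 q [ 0.691  -0.1146 -0.5629  1.9119 -0.0621  1.3275 -0.9919]
[[ 0.9077  0.4195 -0.0004]
 [ 0.4195 -0.9077 -0.0008]
 [-0.0007  0.0005 -1.    ]]
blower top [[269.3373 101.0715]]
blower bot [[277.6503 101.3295]]
```

View pics/w2.png

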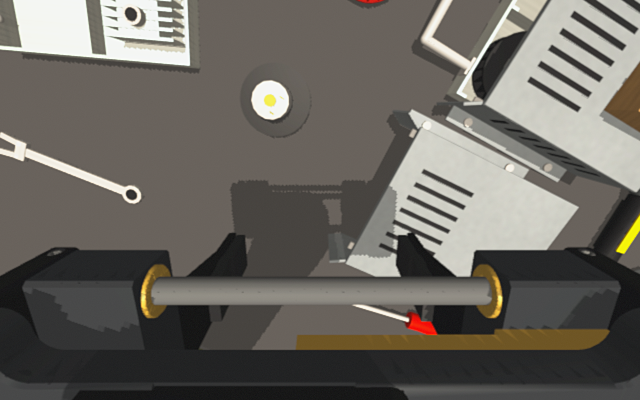

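The blower's can top shows at (270,100), against a predicted (269,101). The tray's burner end is at top left, and both bays are at right. I'll go to the blower.

```bash
python3 - <<'E'
from h import *
print(rel((.494,.02,.12),-1.222)); print(rel((.494,.02,.033),-1.222))
E
```

```text
[('t', array([ 0.0838, -0.0521,  0.1023])), ('r', array([0.0003, 0.0007, 0.0823])), ('r', array([-0.001 ,  0.0004, -3.0593]))]
[('t', array([ 0.0838, -0.0521,  0.1893])), ('r', array([0.0003, 0.0007, 0.0823])), ('r', array([-0.001 ,  0.0004, -3.0593]))]
```

carry_out(
  commands=[
    {"tx":0.042,"ty":-0.026,"tz":0.03,"rx":0,"ry":0,"rz":0.04,"jaw":1},
    {"tx":0.084,"ty":-0.052,"tz":0.06,"rx":0,"ry":0,"rz":0.082,"jaw":1},
    {"tx":0.084,"ty":-0.052,"tz":0.1,"rx":0,"ry":0,"rz":0.082,"jaw":1},
    {"tx":0.084,"ty":-0.052,"tz":0.13,"rx":0,"ry":0,"rz":0.082,"jaw":1},
    {"tx":0.084,"ty":-0.052,"tz":0.16,"rx":0,"ry":0,"rz":0.082,"jaw":1},
    {"tx":0.084,"ty":-0.052,"tz":0.18,"rx":0,"ry":0,"rz":0.082,"jaw":1},
    {"tx":0.084,"ty":-0.052,"tz":0.189,"rx":0,"ry":0,"rz":0.082,"jaw":1},
    {"tx":0.084,"ty":-0.052,"tz":0.189,"rx":0,"ry":0,"rz":0.082,"jaw":1},
    {"tx":0.084,"ty":-0.052,"tz":0.189,"rx":0,"ry":0,"rz":0.082,"jaw":1},
  ],
)

```text
time: 2.75
position: [0.4954, 0.021, 0.0344]
tool_rot: [3.093, 0.547, 0.002]
ft_force: [-1.0, 0.4, 0.4]
grip_width: 0.999
```

```bash
python3 - <<'E'
from h import *
st(); shot("w3"); shot("s3","side",(250,130,160,120),5)
E
```

```text
t 2.75 p [0.4954 0.021  0.0344] F [-1.0179  0.4422  0.4172] w 0.999 q [ 0.5366  0.2438 -0.6892  2.0113  0.1909  0.9479 -1.4707]
[[ 0.9394  0.3429  0.0015]
 [ 0.3429 -0.9394 -0.0004]
 [ 0.0012  0.0008 -1.    ]]
```

View pics/s3.png

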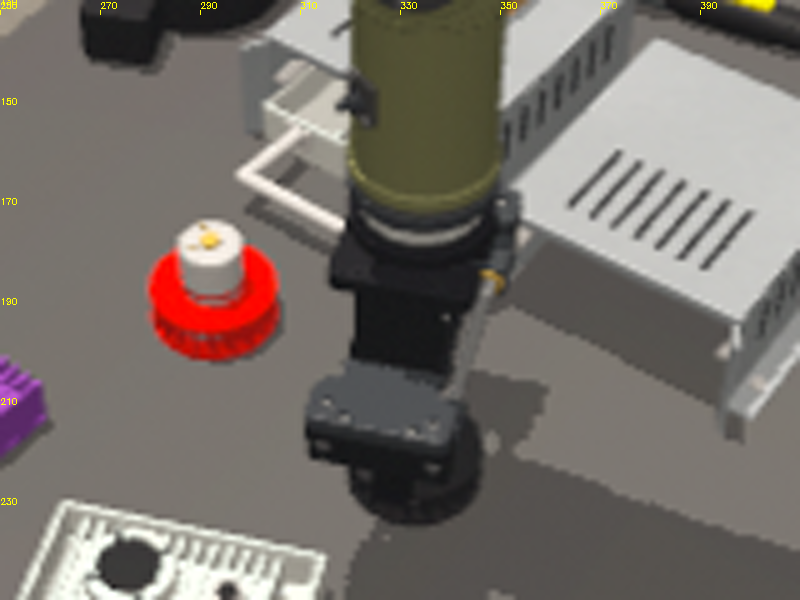

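View pics/w3.png

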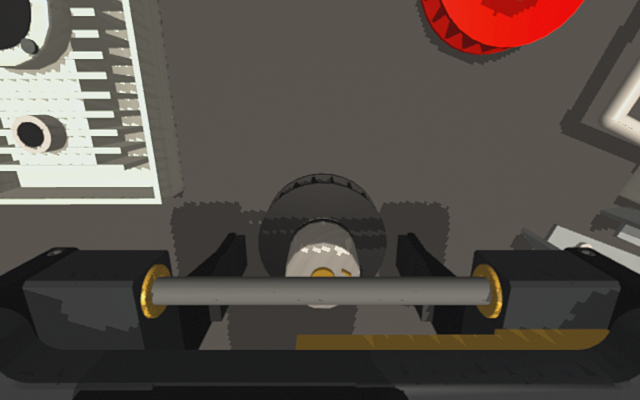

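The can sits centred between the jaws (column 322, jaw middle about 321). I'll close on it and lift.

carry_out(
  commands=[
    {"tx":0,"ty":0,"tz":0,"rx":0,"ry":0,"rz":0,"jaw":0.3},
    {"tx":0,"ty":0,"tz":0,"rx":0,"ry":0,"rz":0,"jaw":0.3},
    {"tx":0,"ty":0,"tz":0,"rx":0,"ry":0,"rz":0,"jaw":0.3},
    {"tx":0,"ty":0,"tz":0,"rx":0,"ry":0,"rz":0,"jaw":0.3},
    {"tx":0,"ty":0,"tz":0,"rx":0,"ry":0,"rz":0,"jaw":0.3},
    {"tx":0,"ty":0,"tz":-0.01,"rx":0,"ry":0,"rz":0,"jaw":0.3},
    {"tx":0,"ty":0,"tz":-0.03,"rx":0,"ry":0,"rz":0,"jaw":0.3},
    {"tx":0,"ty":0,"tz":-0.06,"rx":0,"ry":0,"rz":0,"jaw":0.3},
    {"tx":0,"ty":0,"tz":-0.085,"rx":0,"ry":0,"rz":0,"jaw":0.3},
    {"tx":0,"ty":0,"tz":-0.085,"rx":0,"ry":0,"rz":0,"jaw":0.3},
  ],
  grip_force=20,
)

```text
time: 4.1
position: [0.4962, 0.0215, 0.1205]
tool_rot: [3.092, 0.548, 0.007]
ft_force: [-0.0, 0.1, -1.5]
grip_width: 0.429
```

```bash
python3 - <<'E'
from h import *
st(); i=shot("w4"); np.savez("w4.npz",**i)
c,s=np.cos(-1.2219),np.sin(-1.2219)
sp=np.array([.5246+c*-.052+s*.026,.2338+s*-.052-c*.026]); print("space",sp)
print(rel((*sp,.12),-1.2219)); print(rel((*sp,.04)))
E
```

```text
t 4.1 p [0.4962 0.0215 0.1205] F [-0.0416  0.137  -1.4642] w 0.429 q [ 0.582   0.119  -0.7135  1.9337  0.0882  1.115  -1.3866]
[[ 0.9391  0.3436  0.0044]
 [ 0.3436 -0.9391 -0.0008]
 [ 0.0038  0.0023 -1.    ]]
space [0.4824 0.2738]
[('t', array([ 0.0749, -0.2414, -0.0012])), ('r', array([ 0.0012, -0.0012,  0.0018])), ('r', array([ 0.0019,  0.0018, -3.1398]))]
[('t', array([ 0.0748, -0.2415,  0.0788]))]
```

View pics/w4.png

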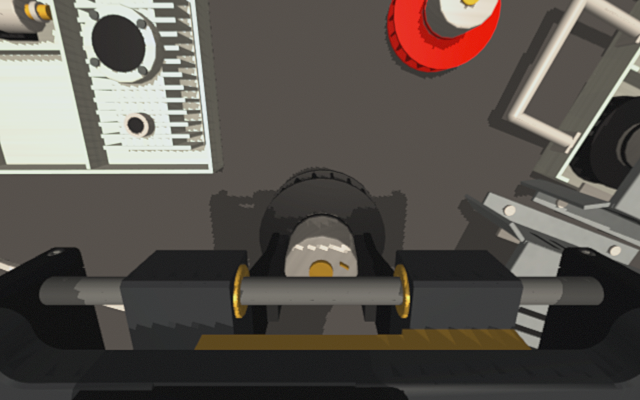

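The blower is held: the opening is 0.429, about 37 mm. Next I'll take it to above the empty compartment.

carry_out(
  commands=[
    {"tx":0.015,"ty":-0.048,"tz":0,"rx":0,"ry":0,"rz":0,"jaw":0.3},
    {"tx":0.03,"ty":-0.096,"tz":0,"rx":0,"ry":0,"rz":0,"jaw":0.3},
    {"tx":0.045,"ty":-0.145,"tz":0,"rx":0,"ry":0,"rz":0,"jaw":0.3},
    {"tx":0.06,"ty":-0.193,"tz":0,"rx":0,"ry":0,"rz":0,"jaw":0.3},
    {"tx":0.07,"ty":-0.225,"tz":0,"rx":0,"ry":0,"rz":0,"jaw":0.3},
    {"tx":0.076,"ty":-0.241,"tz":0,"rx":0,"ry":0,"rz":0,"jaw":0.3},
    {"tx":0.076,"ty":-0.241,"tz":0,"rx":0,"ry":0,"rz":0,"jaw":0.3},
    {"tx":0.076,"ty":-0.241,"tz":0.02,"rx":0,"ry":0,"rz":0,"jaw":0.3},
    {"tx":0.076,"ty":-0.241,"tz":0.02,"rx":0,"ry":0,"rz":0,"jaw":0.3},
    {"tx":0.076,"ty":-0.241,"tz":0.02,"rx":0,"ry":0,"rz":0,"jaw":0.3},
  ],
)

```text
time: 5.4
position: [0.4831, 0.2728, 0.098]
tool_rot: [3.093, 0.546, -0.001]
ft_force: [-0.2, -0.4, -1.5]
grip_width: 0.426
```

```bash
python3 - <<'E'
from h import *
st(); i=shot("w5"); np.savez("w5.npz",**i)
c,s=np.cos(-1.2219),np.sin(-1.2219)
for a,b in ((.1,.075),(.1,-.075),(-.1,.075),(-.1,-.075)): print(a,b,proj(i,(.5246+c*a-s*b,.2338+s*a+c*b,.03)))
shot("s5","side",(220,190,150,120),5)
shot("sc5","scene",(290,160,150,120),5)
E
```

```text
t 5.4 p [0.4831 0.2728 0.098 ] F [-0.2312 -0.3809 -1.4946] w 0.426 q [ 0.1679  0.3273 -0.846   1.8142  0.2705  1.1217 -1.9924]
[[ 0.9395  0.3425 -0.0008]
 [ 0.3425 -0.9395 -0.0007]
 [-0.001   0.0004 -1.    ]]
0.1 0.075 [[538.9224  74.0526]]
0.1 -0.075 [[501.634 266.808]]
-0.1 0.075 [[250.0725  74.1503]]
-0.1 -0.075 [[262.308  266.9458]]
```

View pics/w5.png

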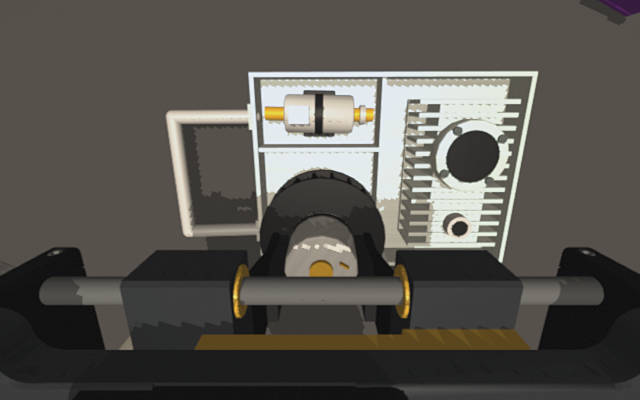

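View pics/s5.png

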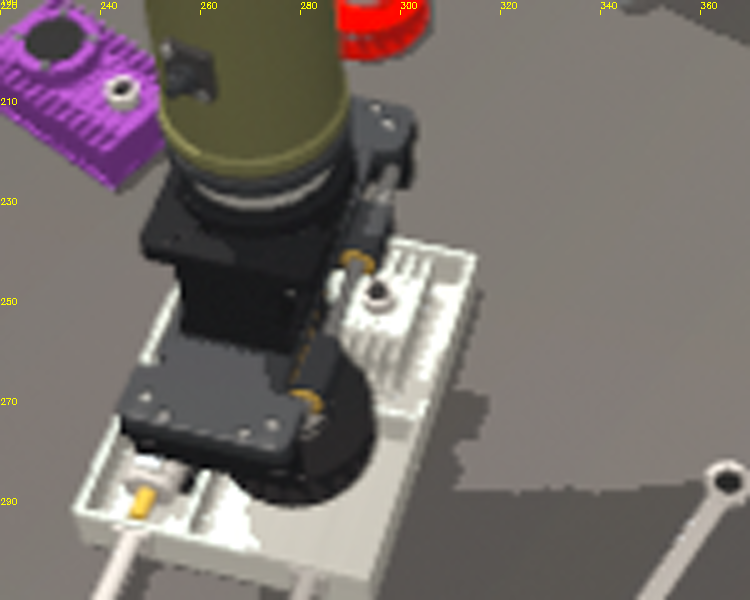

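View pics/sc5.png

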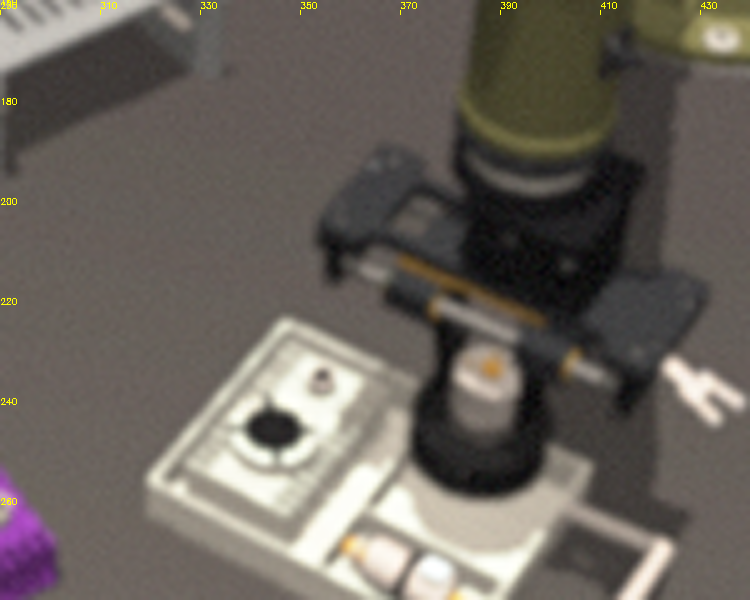

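The tray rim corners at (249,73) and (538,71) lie within about 2 mm of prediction. I'll nudge 2 mm, lower and check the force before releasing.

carry_out(
  commands=[
    {"tx":0.002,"ty":-0.002,"tz":0.02,"rx":0,"ry":0,"rz":0,"jaw":0.3},
    {"tx":0.002,"ty":-0.002,"tz":0.04,"rx":0,"ry":0,"rz":0,"jaw":0.3},
    {"tx":0.002,"ty":-0.002,"tz":0.05,"rx":0,"ry":0,"rz":0,"jaw":0.3},
    {"tx":0.002,"ty":-0.002,"tz":0.056,"rx":0,"ry":0,"rz":0,"jaw":0.3},
    {"tx":0.002,"ty":-0.002,"tz":0.06,"rx":0,"ry":0,"rz":0,"jaw":0.3},
    {"tx":0.002,"ty":-0.002,"tz":0.06,"rx":0,"ry":0,"rz":0,"jaw":0.3},
  ],
)

```text
time: 6.3
position: [0.4845, 0.2756, 0.0408]
tool_rot: [3.09, 0.547, -0.001]
ft_force: [-6.2, -6.3, 17.2]
grip_width: 0.429
```

```bash
python3 - <<'E'
from h import *
st(); i=shot("w6")
shot("sc6","scene",(310,190,130,110),6)
E
```

```text
t 6.3 p [0.4845 0.2756 0.0408] F [-6.1899 -6.3065 17.1601] w 0.429 q [ 0.1218  0.4071 -0.8104  1.8552  0.3451  1.0269 -2.0508]
[[ 0.9392  0.3434  0.    ]
 [ 0.3434 -0.9392 -0.0034]
 [-0.0012  0.0032 -1.    ]]
```

View pics/w6.png

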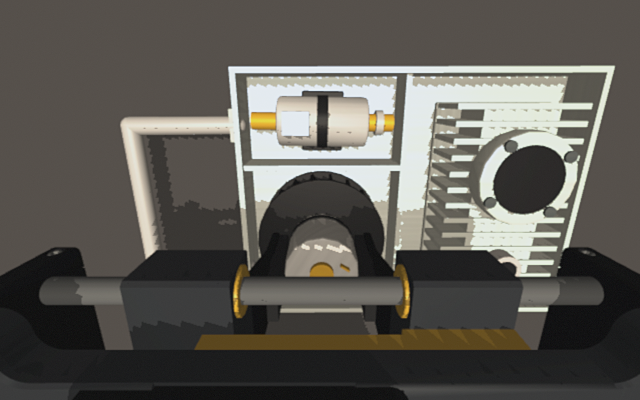

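View pics/sc6.png

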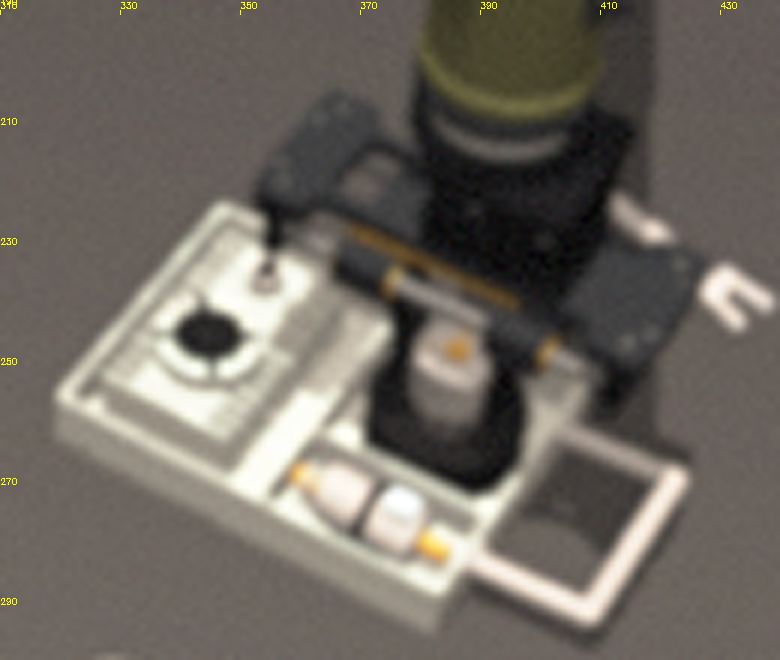

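I read 17 N at z = 0.041, about 3 mm higher than expected, with a sideways force towards -tool x. The wheel may be touching the divider: its far edge is at row 172 and the divider at row 168. I'll lift slightly, shift 3 mm towards -tool x and lower again.

carry_out(
  commands=[
    {"tx":0,"ty":0,"tz":-0.006,"rx":0,"ry":0,"rz":0,"jaw":0.3},
    {"tx":-0.003,"ty":0,"tz":-0.006,"rx":0,"ry":0,"rz":0,"jaw":0.3},
    {"tx":-0.003,"ty":0,"tz":-0.006,"rx":0,"ry":0,"rz":0,"jaw":0.3},
  ],
)

```text
time: 6.78
position: [0.4811, 0.2753, 0.0442]
tool_rot: [3.093, 0.548, -0.001]
ft_force: [-0.7, 0.7, -1.9]
grip_width: 0.429
```

```bash
python3 - <<'E'
from h import *
st(); i=shot("w7",crop=(200,50,230,190),k=3)
E
```

```text
t 6.78 p [0.4811 0.2753 0.0442] F [-0.749   0.6943 -1.8562] w 0.429 q [ 0.1294  0.3955 -0.8164  1.8613  0.334   1.0278 -2.0442]
[[ 0.939   0.3438 -0.0004]
 [ 0.3438 -0.939  -0.0002]
 [-0.0005  0.0001 -1.    ]]
```

View pics/w7.png

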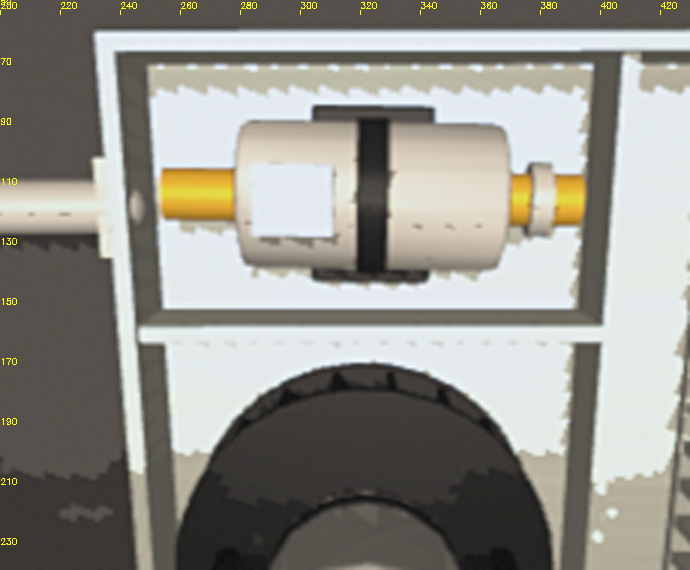

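The wheel now has a clear gap to the divider (rows 171 and 163) and is centred left to right (258–383 within 248–395). I'll lower it.

carry_out(
  commands=[
    {"tx":-0.001,"ty":0,"tz":0.003,"rx":0,"ry":0,"rz":0,"jaw":0.3},
    {"tx":-0.001,"ty":0,"tz":0.005,"rx":0,"ry":0,"rz":0,"jaw":0.3},
    {"tx":-0.001,"ty":0,"tz":0.005,"rx":0,"ry":0,"rz":0,"jaw":0.3},
  ],
)

```text
time: 7.2
position: [0.4805, 0.2752, 0.0408]
tool_rot: [3.092, 0.548, -0.0]
ft_force: [-3.3, -2.5, 9.9]
grip_width: 0.431
```

```bash
python3 - <<'E'
from h import *
st()
E
```

```text
t 7.2 p [0.4805 0.2752 0.0408] F [-3.3025 -2.4939  9.8893] w 0.431 q [ 0.1266  0.3991 -0.8144  1.865   0.3388  1.022  -2.0487]
[[ 0.939   0.3439  0.    ]
 [ 0.3439 -0.939  -0.0012]
 [-0.0004  0.0011 -1.    ]]
```

Contact comes at the same height after a 4 mm shift, so this is the tray floor. I'll release and rise.

carry_out(
  commands=[
    {"tx":-0.001,"ty":0,"tz":0.003,"rx":0,"ry":0,"rz":0,"jaw":0.6},
    {"tx":-0.001,"ty":0,"tz":0.001,"rx":0,"ry":0,"rz":0,"jaw":0.6},
    {"tx":-0.001,"ty":0,"tz":0.001,"rx":0,"ry":0,"rz":0,"jaw":0.6},
    {"tx":-0.001,"ty":0,"tz":-0.02,"rx":0,"ry":0,"rz":0,"jaw":0.6},
    {"tx":-0.001,"ty":0,"tz":-0.05,"rx":0,"ry":0,"rz":0,"jaw":0.6},
    {"tx":-0.001,"ty":0,"tz":-0.1,"rx":0,"ry":0,"rz":0,"jaw":0.6},
    {"tx":-0.03,"ty":-0.01,"tz":-0.14,"rx":0,"ry":0,"rz":0,"jaw":0.6},
    {"tx":-0.05,"ty":-0.03,"tz":-0.16,"rx":0,"ry":0,"rz":0,"jaw":0.6},
    {"tx":-0.05,"ty":-0.03,"tz":-0.16,"rx":0,"ry":0,"rz":0,"jaw":0.6},
  ],
)

```text
time: 8.32
position: [0.4226, 0.2885, 0.2028]
tool_rot: [3.092, 0.554, 0.009]
ft_force: [-0.1, 0.3, -1.3]
grip_width: 0.599
```

```bash
python3 - <<'E'
from h import *
st(); i=shot("w8"); np.savez("w8.npz",**i)
shot("sc8","scene",(310,190,130,110),6)
shot("s8","side",(210,220,150,120),5)
E
```

```text
t 8.32 p [0.4226 0.2885 0.2028] F [-0.1384  0.3274 -1.3059] w 0.599 q [ 0.2392  0.0985 -0.9324  1.7947  0.0855  1.2842 -1.9308]
[[ 0.9377  0.3473  0.0056]
 [ 0.3473 -0.9377  0.0008]
 [ 0.0055  0.0012 -1.    ]]
```

View pics/w8.png

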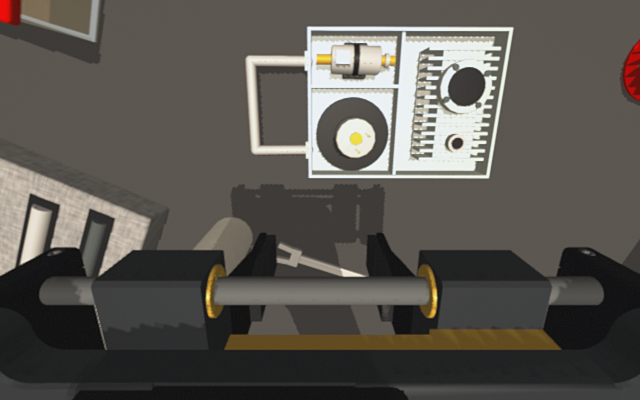

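View pics/sc8.png

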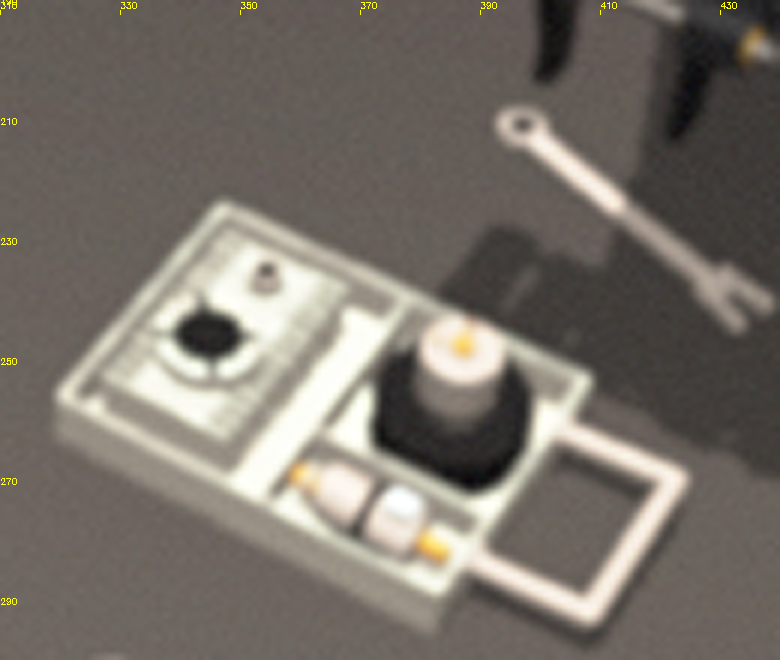

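View pics/s8.png

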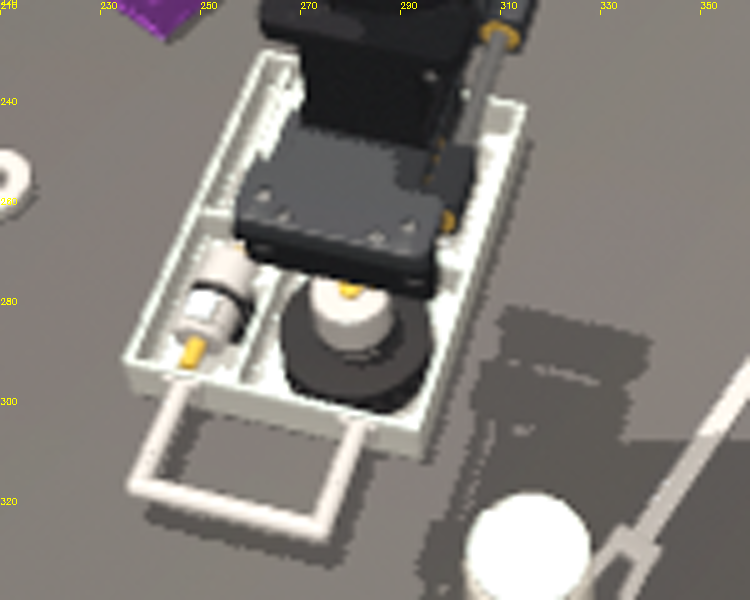

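The blower stands in its compartment, with the can top at (355,138) in the wrist view. The tray rim corners there are (307,27), (513,28), (491,178) and (310,177), and the handle bar spans (249,57) to (253,152). I'll refit the tray pose from these.

```bash
python3 - <<'E'
from h import *
sc,sd=camera_info("scene"),camera_info("side")
w=dict(np.load("w8.npz"))
L=[(.1,.075,0),(.1,-.075,0),(-.1,.075,0),(-.1,-.075,0)]
W=[(513.5,27),(491.5,178.5),(306.5,26.5),(309.5,177.5)]
t,r=fit(L,[(w,W)],[.52,.23,.03,-1.2]);print(t,"\n",r)
S=[(sc,[(319.6,255.7),(346.8,223.6),(382,289.5),(408.6,253)]),(sd,[None,(314.6,241),(235,292.6),(294.4,305.8)])]
t,r=fit(L,[(w,W)]+S,[.52,.23,.03,-1.2]);print(t,"\n",r)
c,s=np.cos(t[3]),np.sin(t[3])
for b in(.045,-.045): print("bar end pred",proj(w,(t[0]-.158*c-s*b,t[1]-.158*s+c*b,.026)))
hp=np.array([t[0]-.158*c,t[1]-.158*s]); print("handle",hp)
print("high",rel((*hp,.1),t[3])); print("low",rel((*hp,.012),t[3]))
E
```

```text
[ 0.5259  0.2341  0.0317 -1.2149] 
 [[ 0.8113 -0.6533]
 [-1.408  -0.4987]
 [ 0.666   0.2781]
 [-0.2841  0.9279]]
[ 0.526   0.234   0.0303 -1.2154] 
 [[ 0.1549 -0.3907]
 [-1.9541 -0.8442]
 [ 0.9074  0.4289]
 [-0.1454  0.4966]
 [-0.3225 -0.1541]
 [-0.1319 -0.1397]
 [ 1.1309 -1.1587]
 [-0.6337 -0.7022]
 [ 0.2283 -0.7196]
 [-0.2966 -0.7533]
 [-0.8591 -0.3839]]
bar end pred [[250.6189  61.2221]]
bar end pred [[256.1672 150.4483]]
handle [0.4711 0.3822]
high [('t', array([ 0.0775, -0.0749,  0.0995])), ('r', array([ 0.0008, -0.0002, -0.0053])), ('r', array([-0.0004, -0.0013,  3.1363]))]
low [('t', array([ 0.0775, -0.0749,  0.1875])), ('r', array([ 0.0008, -0.0002, -0.0053])), ('r', array([-0.0004, -0.0013,  3.1363]))]
```

```bash
cat >> h.py <<'E'
def floor(cam,p,z=0):
    d=cam["R"].T@np.linalg.inv(cam["intrinsics"])@np.r_[p,1]; C=-cam["R"].T@cam["t"]; return C+d*(z-C[2])/d[2]
def tooltarget(tray,tilt=-.2,z=.013):
    x,y,yaw=tray; u=np.array([np.cos(yaw),np.sin(yaw)]); d=(.026-z)*np.tan(-tilt)
    p=np.array([x,y])-.158*u+d*u; return (p[0],p[1],z)
E
python3 - <<'E'
from h import *
sc,sd=camera_info("scene"),camera_info("side")
for p in((396,210.5),(392.5,211),(430,233),(433,243)): print("sp scene",floor(sc,p))
for p in((365,286),(335,335),(332,327)): print("sp side",floor(sd,p))
# bay mouth floor points: lips bottom fronts
print("lips scene", [floor(sc,p) for p in((291.5,193.5),(331,174.5))])
print("lips side", [floor(sd,p) for p in((346,191.5),(397,217))])
A=(.526,.234,-1.2154); p=tooltarget(A); print(p)
print(rel((*p[:2],.1),A[2],-.2)); print(rel(p,A[2],-.2))
E
```

```text
sp scene [0.3088 0.1386 0.    ]
sp scene [0.3193 0.1338 0.    ]
sp scene [0.2918 0.2687 0.    ]
sp scene [0.3138 0.3021 0.    ]
sp side [0.3141 0.142  0.    ]
sp side [0.3053 0.2956 0.    ]
sp side [0.3222 0.2829 0.    ]
lips scene [array([ 0.5317, -0.1166,  0.    ]), array([ 0.3688, -0.1173,  0.    ])]
lips side [array([ 0.5324, -0.1125,  0.    ]), array([ 0.3543, -0.1106,  0.    ])]
(np.float64(0.47193897146426145), np.float64(0.37965581624972705), 0.013)
[('t', array([ 0.0775, -0.0722,  0.0995])), ('r', array([-0.1992,  0.0003, -0.0053])), ('r', array([0.0005, 0.3118, 3.1208]))]
[('t', array([ 0.0775, -0.0723,  0.1865])), ('r', array([-0.1992,  0.0003, -0.0053])), ('r', array([0.0005, 0.3118, 3.1208]))]
```

carry_out(
  commands=[
    {"tx":0.035,"ty":-0.035,"tz":0,"rx":-0.1,"ry":0,"rz":0,"jaw":0.5},
    {"tx":0.077,"ty":-0.072,"tz":0.03,"rx":-0.2,"ry":0,"rz":-0.005,"jaw":0.5},
    {"tx":0.077,"ty":-0.072,"tz":0.07,"rx":-0.2,"ry":0,"rz":-0.005,"jaw":0.5},
    {"tx":0.077,"ty":-0.072,"tz":0.1,"rx":-0.2,"ry":0,"rz":-0.005,"jaw":0.5},
    {"tx":0.077,"ty":-0.072,"tz":0.125,"rx":-0.2,"ry":0,"rz":-0.005,"jaw":0.5},
    {"tx":0.077,"ty":-0.072,"tz":0.125,"rx":-0.2,"ry":0,"rz":-0.005,"jaw":0.5},
    {"tx":0.077,"ty":-0.072,"tz":0.125,"rx":-0.2,"ry":0,"rz":-0.005,"jaw":0.5},
  ],
  grip_force=50,
)

```text
time: 9.35
position: [0.4718, 0.3802, 0.0757]
tool_rot: [2.899, 0.52, 0.054]
ft_force: [0.7, 0.3, 0.6]
grip_width: 0.5
```

```bash
python3 - <<'E'
from h import *
st(); i=shot("w9"); 
A=(.526,.234,-1.2154); p=tooltarget(A); print(rel(p,A[2],-.2))
E
```

```text
t 9.35 p [0.4718 0.3802 0.0757] F [0.7372 0.2788 0.6054] w 0.5 q [-0.1624  0.5573 -0.8763  1.6443  0.6043  1.305  -2.4168]
[[ 0.9377  0.3403  0.07  ]
 [ 0.3475 -0.9192 -0.1855]
 [ 0.0012  0.1983 -0.9801]]
[('t', array([-0.0003, -0.0117,  0.062 ])), ('r', array([-0.0006, -0.0019, -0.0008])), ('r', array([-0.003 ,  0.001 ,  3.1408]))]
```

View pics/w9.png

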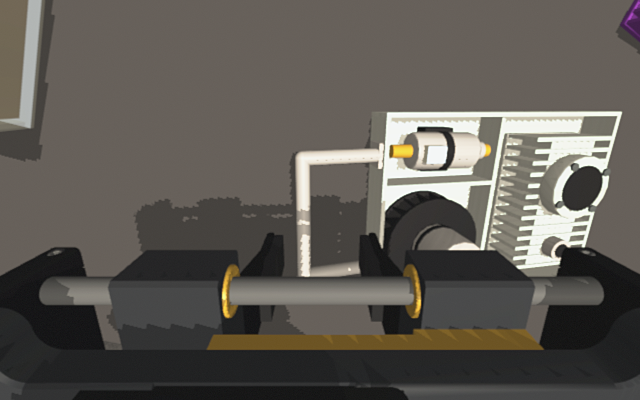

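The bar runs from (303,155) to (305,275) in the image, between the jaws (about 270 to 370). I'll lower straight down onto it and grip.

carry_out(
  commands=[
    {"tx":0,"ty":-0.004,"tz":0.02,"rx":0,"ry":0,"rz":0,"jaw":0.5},
    {"tx":0,"ty":-0.008,"tz":0.042,"rx":0,"ry":0,"rz":0,"jaw":0.5},
    {"tx":0,"ty":-0.012,"tz":0.058,"rx":0,"ry":0,"rz":0,"jaw":0.5},
    {"tx":0,"ty":-0.012,"tz":0.062,"rx":0,"ry":0,"rz":0,"jaw":0.5},
    {"tx":0,"ty":-0.012,"tz":0.062,"rx":0,"ry":0,"rz":0,"jaw":0.5},
  ],
)

```text
time: 10.02
position: [0.4709, 0.3795, 0.011]
tool_rot: [2.897, 0.521, 0.051]
ft_force: [0.4, 0.8, 0.6]
grip_width: 0.501
```

```bash
python3 - <<'E'
from h import *
st(); i=shot("w10"); shot("s10","side",(200,240,160,120),5)
E
```

```text
t 10.03 p [0.4709 0.3795 0.011 ] F [0.4    0.8321 0.6137] w 0.501 q [-0.1931  0.6305 -0.8339  1.6883  0.6651  1.2147 -2.4696]
[[ 0.9373  0.3417  0.0682]
 [ 0.3485 -0.9185 -0.1867]
 [-0.0012  0.1988 -0.98  ]]
```

View pics/w10.png

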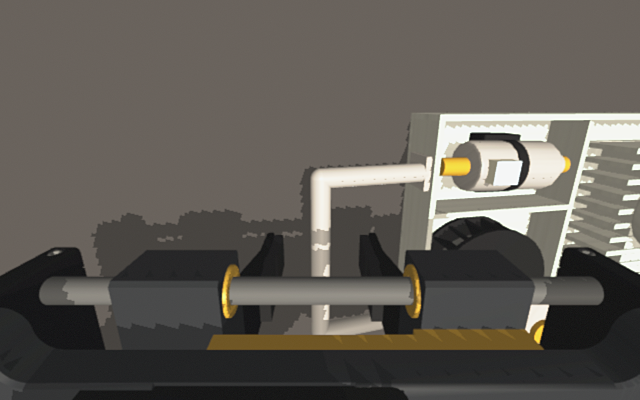

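View pics/s10.png

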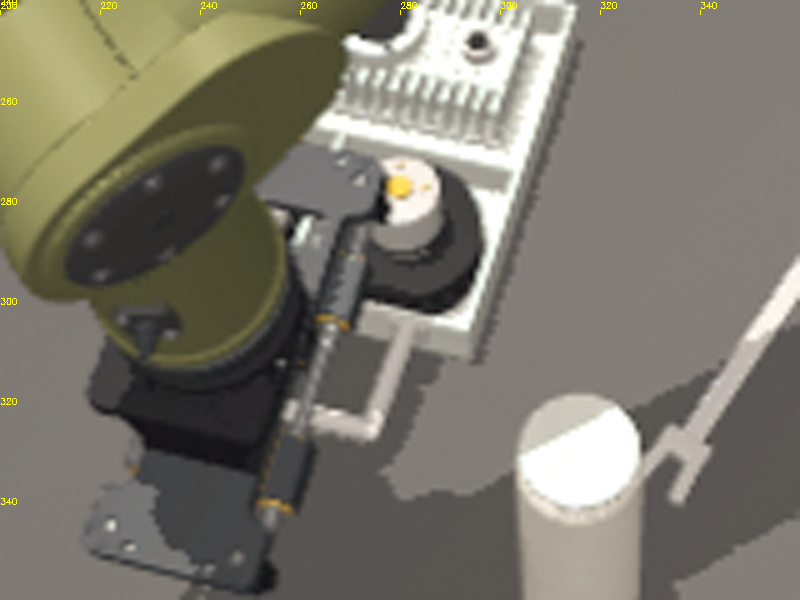

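The bar lies centred between the jaws at column 320, and the gripper body is clear of the blower. I'll grip.

carry_out(
  commands=[
    {"tx":0,"ty":0,"tz":0,"rx":0,"ry":0,"rz":0,"jaw":0.0},
    {"tx":0,"ty":0,"tz":0,"rx":0,"ry":0,"rz":0,"jaw":0.0},
    {"tx":0,"ty":0,"tz":0,"rx":0,"ry":0,"rz":0,"jaw":0.0},
    {"tx":0,"ty":0,"tz":0,"rx":0,"ry":0,"rz":0,"jaw":0.0},
    {"tx":0,"ty":0,"tz":0,"rx":0,"ry":0,"rz":0,"jaw":0.0},
    {"tx":0,"ty":0,"tz":0,"rx":0,"ry":0,"rz":0,"jaw":0.0},
  ],
  grip_force=50,
)

```text
time: 10.88
position: [0.471, 0.3798, 0.0113]
tool_rot: [2.898, 0.521, 0.052]
ft_force: [0.4, 0.5, -0.3]
grip_width: 0.097
```

```bash
python3 - <<'E'
from h import *
s=st()
A=np.array((.526,.234,-1.2154)); B=np.array((.4515,.02,-1.58))
R=Rot.from_rotvec(s["tool_rot"])
pA=np.array(tooltarget(A)); 
off=s["position"]-pA; print("off",off)
n=12
for k in range(1,n+1):
    v=A+(B-A)*k/n; p=np.array(tooltarget(v,z=.011))
    T=target_R(v[2],-.2)
    d=R.inv().apply(p-np.array(tooltarget(A,z=.011))); r=(target_R(A[2],-.2).inv()*T).as_rotvec()
    print(k,d.round(4),r.round(4))
E
```

```text
t 10.88 p [0.471  0.3798 0.0113] F [ 0.3637  0.5138 -0.2843] w 0.097 q [-0.193   0.6299 -0.8342  1.6883  0.6648  1.2143 -2.4697]
[[ 0.9373  0.3416  0.0687]
 [ 0.3484 -0.9187 -0.186 ]
 [-0.0004  0.1982 -0.9802]]
off [-0.001   0.0002 -0.0017]
1 [-0.0073  0.0143  0.0029] [-0.     -0.006   0.0298]
2 [-0.0147  0.0288  0.0058] [-0.     -0.0121  0.0596]
3 [-0.022   0.0434  0.0088] [-0.     -0.0181  0.0893]
4 [-0.0293  0.0582  0.0118] [-0.     -0.0241  0.1191]
5 [-0.0367  0.0731  0.0148] [-0.     -0.0302  0.1489]
6 [-0.0441  0.0881  0.0178] [ 0.     -0.0362  0.1787]
7 [-0.0515  0.1033  0.0209] [ 0.     -0.0423  0.2084]
8 [-0.059   0.1186  0.024 ] [ 0.     -0.0483  0.2382]
9 [-0.0664  0.134   0.0271] [-0.     -0.0543  0.268 ]
10 [-0.074   0.1496  0.0303] [-0.     -0.0604  0.2978]
11 [-0.0815  0.1653  0.0335] [-0.     -0.0664  0.3276]
12 [-0.0891  0.1812  0.0367] [-0.     -0.0724  0.3573]
```

carry_out(
  commands=[
    {"tx":-0.002,"ty":0.004,"tz":0.001,"rx":0,"ry":-0.002,"rz":0.008,"jaw":0},
    {"tx":-0.006,"ty":0.011,"tz":0.002,"rx":0,"ry":-0.004,"rz":0.022,"jaw":0},
    {"tx":-0.011,"ty":0.0215,"tz":0.0043,"rx":0,"ry":-0.009,"rz":0.045,"jaw":0},
    {"tx":-0.0165,"ty":0.0325,"tz":0.0066,"rx":0,"ry":-0.0135,"rz":0.067,"jaw":0},
    {"tx":-0.022,"ty":0.0434,"tz":0.0088,"rx":0,"ry":-0.018,"rz":0.089,"jaw":0},
    {"tx":-0.0275,"ty":0.0545,"tz":0.011,"rx":0,"ry":-0.0226,"rz":0.1117,"jaw":0},
    {"tx":-0.033,"ty":0.0656,"tz":0.0133,"rx":0,"ry":-0.027,"rz":0.134,"jaw":0},
    {"tx":-0.0385,"ty":0.0768,"tz":0.0156,"rx":0,"ry":-0.0317,"rz":0.156,"jaw":0},
    {"tx":-0.042,"ty":0.084,"tz":0.017,"rx":0,"ry":-0.0345,"rz":0.17,"jaw":0},
    {"tx":-0.0441,"ty":0.0881,"tz":0.0178,"rx":0,"ry":-0.0362,"rz":0.1787,"jaw":0},
    {"tx":-0.0441,"ty":0.0881,"tz":0.0178,"rx":0,"ry":-0.0362,"rz":0.1787,"jaw":0},
  ],
)

```text
time: 12.25
position: [0.4611, 0.2787, 0.0113]
tool_rot: [2.929, 0.254, 0.024]
ft_force: [1.5, -0.2, -3.8]
grip_width: 0.101
```

```bash
python3 - <<'E'
from h import *
s=st(); i=shot("w11"); shot("sc11","scene",(250,130,180,140),4)
R=Rot.from_rotvec(s["tool_rot"]).as_matrix(); yaw=np.arctan2(R[1,1],R[0,1]); u=np.array([np.cos(yaw),np.sin(yaw)])
c=s["position"][:2]+u*(.158-.003); print("tray est",c,yaw)
for a,b in ((.1,.075),(.1,-.075),(-.1,.075),(-.1,-.075)): print(proj(i,(c[0]+u[0]*a-u[1]*b,c[1]+u[1]*a+u[0]*b,.03)),proj(camera_info("scene"),(c[0]+u[0]*a-u[1]*b,c[1]+u[1]*a+u[0]*b,.03)))
E
```

```text
t 12.25 p [0.4611 0.2787 0.0113] F [ 1.5266 -0.2217 -3.7678] w 0.101 q [-0.0229  0.502  -0.8301  1.8479  0.5818  1.1453 -2.5085]
[[ 0.9851  0.1685  0.0334]
 [ 0.1717 -0.9651 -0.1977]
 [-0.001   0.2005 -0.9797]]
tray est [0.4877 0.1261] -1.3979916798561804
[[738.2832 113.7681]] [[308.0847 221.3908]]
[[658.8927 320.5656]] [[341.4143 196.9742]]
[[440.3225 117.1051]] [[359.5413 257.6926]]
[[413.3415 363.8763]] [[392.4238 229.6584]]
```

View pics/w11.png

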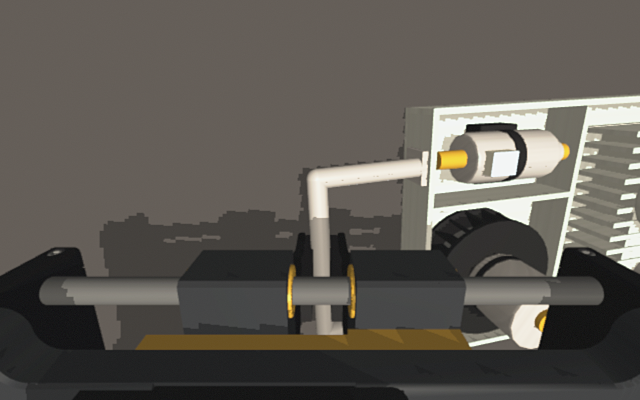

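View pics/sc11.png

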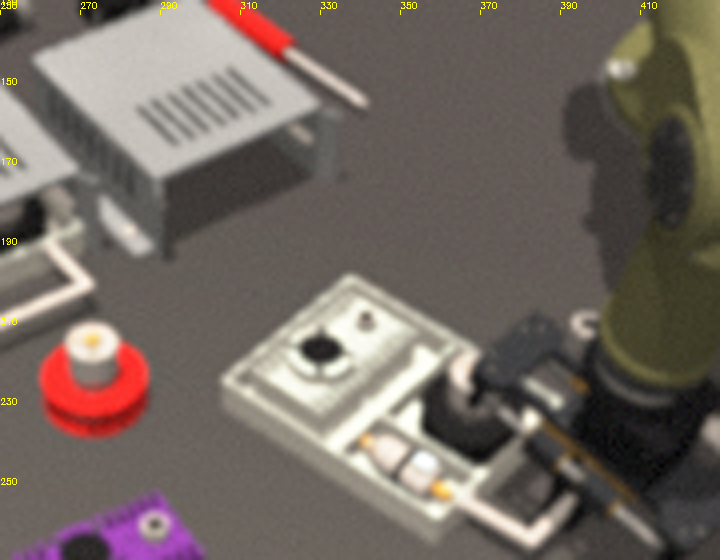

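```bash
python3 - <<'E'
from h import *
sc=camera_info("scene"); w=camera_info("wrist")
shot("s11","side",(230,180,160,120),5)
L=[(.1,.075,.03),(.1,-.075,.03),(-.1,.075,.03),(.1,.075,.0)]
def f(v):
    c,s=np.cos(v[2]),np.sin(v[2]); X=np.array([(v[0]+c*a-s*b,v[1]+s*a+c*b,z) for a,b,z in L])
    return (proj(sc,X)-[(305.5,225.5),(337.3,198.5),(359.3,264),(305.7,234)]).ravel()
r=least_squares(f,[.49,.13,-1.4]); print(r.x,r.fun)
E
```

```text
[ 0.503   0.135  -1.3605] [-0.023   0.9562  0.5942  2.1886 -0.2745 -2.0032 -0.2517 -0.6318]
```

View pics/s11.png

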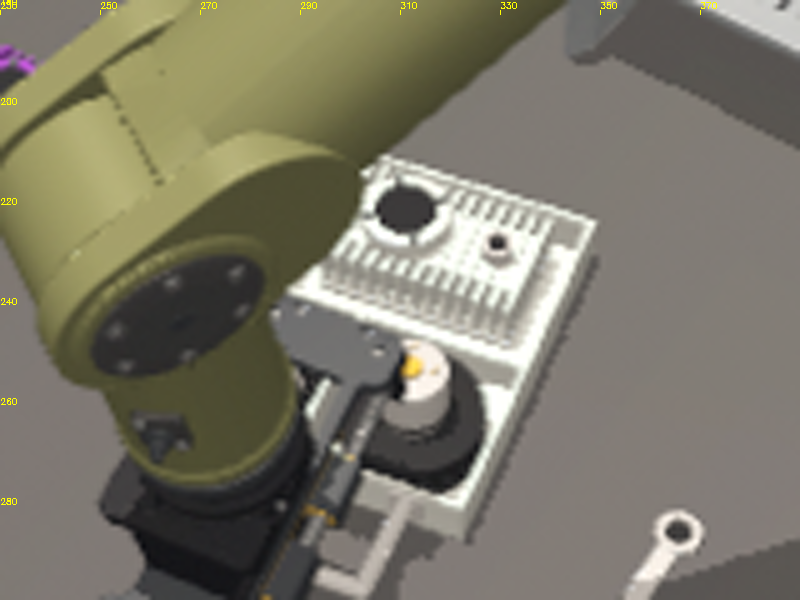

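```bash
cat >> h.py <<'E'
def fit3(obs,x0):
    # obs: list of (cam, (a,b,z), px) ; pose x,y,yaw
    def f(v):
        c,s=np.cos(v[2]),np.sin(v[2])
        return np.concatenate([proj(cam,(v[0]+c*a-s*b,v[1]+s*a+c*b,z))[0]-px for cam,(a,b,z),px in obs])
    r=least_squares(f,x0,loss="soft_l1"); return r.x,f(r.x).reshape(-1,2)
E
python3 - <<'E'
from h import *
sc=camera_info("scene"); sd=camera_info("side"); w=camera_info("wrist")
t,r=fit3([(sc,(.1,.075,.03),(305.5,225.5)),(sc,(.1,-.075,.03),(337.3,198.7)),(sc,(-.1,.075,.03),(359.3,264)),
 (sd,(.1,-.075,.03),(349.2,224.2)),(sd,(-.1,-.075,.03),(322.6,283.4)),(w,(-.1,.075,.03),(434,108))],[.49,.13,-1.4]); print(t,"\n",r)
E
```

```text
[ 0.4967  0.1281 -1.3496] 
 [[ 0.3133 -0.9796]
 [ 0.3862  0.0054]
 [ 0.347  -4.6774]
 [-0.5821 -0.1827]
 [-0.5222 -1.6273]
 [-0.1232 -0.0395]]
```

```bash
python3 - <<'E'
import cv2
im=cv2.imread("pics/sc11_raw.png")[185:285,290:400]
cv2.imwrite("pics/sc11b.png",cv2.resize(im,None,fx=6,fy=6,interpolation=cv2.INTER_CUBIC))
E
```

```text
(no output)
```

View pics/sc11b.png

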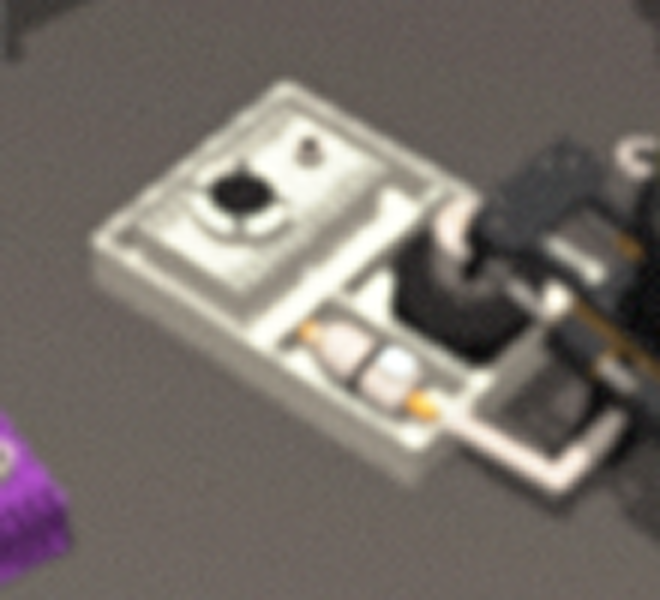

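```bash
python3 - <<'E'
from h import *
s=ctrl.get_state(); R=Rot.from_rotvec(s["tool_rot"]); A=np.array((.4955,.1277,-1.35)); B=np.array((.4515,.02,-1.585))
n=8
for k in range(1,n+1):
    v=A+(B-A)*k/n; u=np.array([np.cos(v[2]),np.sin(v[2])])
    p=np.r_[v[:2]-.155*u,.0113]
    print(k,R.inv().apply(p-s["position"]).round(4),(R.inv()*target_R(v[2]-.048,-.2)).as_rotvec().round(4),p.round(3))
E
```

```text
1 [-0.0027  0.0118  0.0025] [ 0.0025 -0.0047  0.0292] [0.461 0.266 0.011]
2 [-0.0059  0.0238  0.0049] [ 0.0025 -0.0106  0.058 ] [0.459 0.254 0.011]
3 [-0.0091  0.036   0.0075] [ 0.0025 -0.0164  0.0868] [0.458 0.241 0.011]
4 [-0.0123  0.0483  0.01  ] [ 0.0025 -0.0223  0.1156] [0.458 0.228 0.011]
5 [-0.0155  0.0608  0.0125] [ 0.0025 -0.0282  0.1443] [0.457 0.215 0.011]
6 [-0.0187  0.0733  0.0151] [ 0.0025 -0.0341  0.1731] [0.456 0.202 0.011]
7 [-0.0219  0.086   0.0177] [ 0.0026 -0.0399  0.2019] [0.455 0.188 0.011]
8 [-0.0251  0.0989  0.0204] [ 0.0026 -0.0458  0.2307] [0.454 0.175 0.011]
```

carry_out(
  commands=[
    {"tx":-0.001,"ty":0.004,"tz":0.001,"rx":0,"ry":-0.002,"rz":0.01,"jaw":0},
    {"tx":-0.0027,"ty":0.0118,"tz":0.0025,"rx":0,"ry":-0.005,"rz":0.029,"jaw":0},
    {"tx":-0.0059,"ty":0.0238,"tz":0.005,"rx":0,"ry":-0.01,"rz":0.058,"jaw":0},
    {"tx":-0.0091,"ty":0.036,"tz":0.0075,"rx":0,"ry":-0.016,"rz":0.087,"jaw":0},
    {"tx":-0.0123,"ty":0.0483,"tz":0.01,"rx":0,"ry":-0.022,"rz":0.116,"jaw":0},
    {"tx":-0.0155,"ty":0.0608,"tz":0.0125,"rx":0,"ry":-0.028,"rz":0.144,"jaw":0},
    {"tx":-0.0187,"ty":0.0733,"tz":0.015,"rx":0,"ry":-0.034,"rz":0.173,"jaw":0},
    {"tx":-0.0219,"ty":0.086,"tz":0.0177,"rx":0,"ry":-0.04,"rz":0.202,"jaw":0},
    {"tx":-0.024,"ty":0.095,"tz":0.0195,"rx":0,"ry":-0.044,"rz":0.222,"jaw":0},
    {"tx":-0.0251,"ty":0.099,"tz":0.0204,"rx":0,"ry":-0.046,"rz":0.231,"jaw":0},
    {"tx":-0.0251,"ty":0.099,"tz":0.0204,"rx":0,"ry":-0.046,"rz":0.231,"jaw":0},
  ],
)

```text
time: 13.78
position: [0.4539, 0.1751, 0.0113]
tool_rot: [2.939, -0.092, -0.008]
ft_force: [2.0, 0.6, -2.3]
grip_width: 0.098
```

```bash
python3 - <<'E'
from h import *
s=st(); R=Rot.from_rotvec(s["tool_rot"]).as_matrix(); print("yaw",np.arctan2(R[1,1],R[0,1]))
shot("w12"); shot("sc12","scene",(260,130,130,120),6); shot("s12","side",(270,150,150,120),5)
E
```

```text
t 13.78 p [0.4539 0.1751 0.0113] F [ 1.9872  0.6072 -2.3435] w 0.098 q [ 0.152   0.385  -0.7966  1.9668  0.4874  1.0878 -2.5286]
[[ 0.998  -0.0616 -0.012 ]
 [-0.0627 -0.9778 -0.1999]
 [ 0.0006  0.2002 -0.9797]]
yaw -1.633683518977757
```

View pics/w12.png

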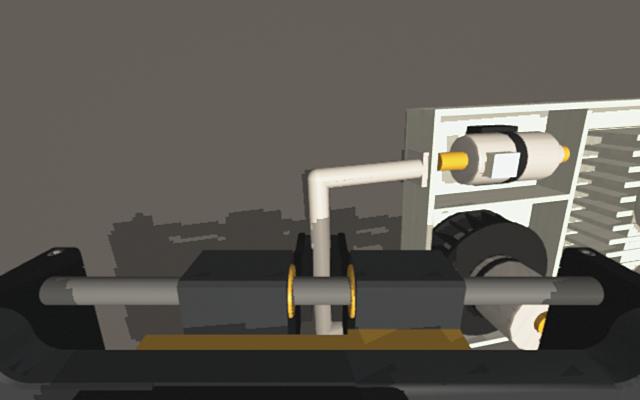

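View pics/sc12.png

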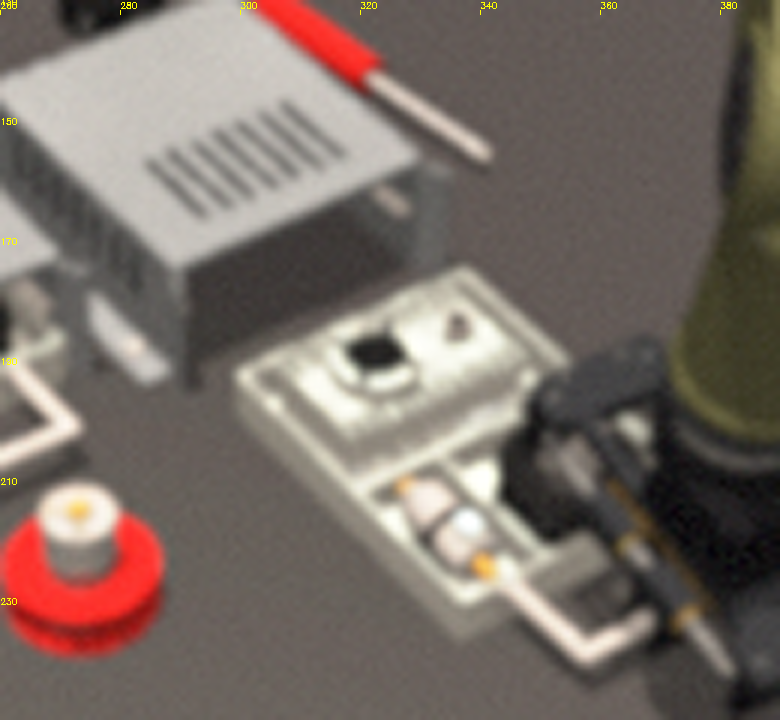

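View pics/s12.png

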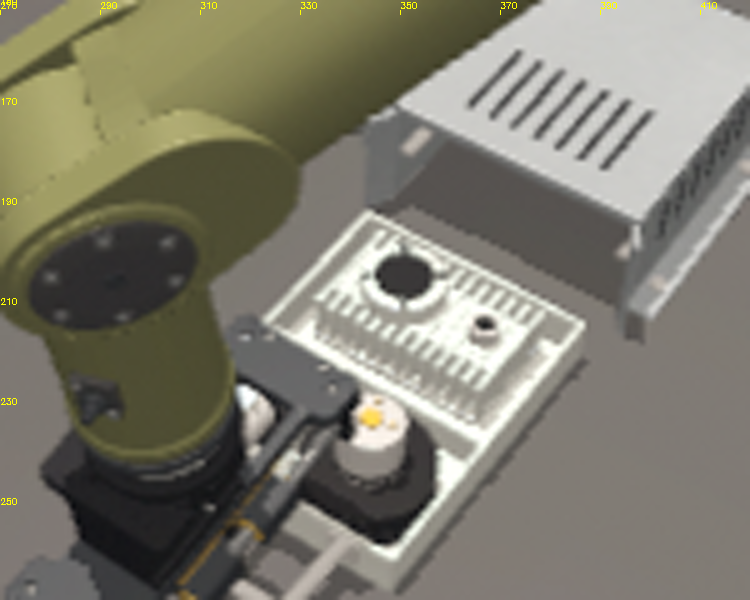

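```bash
python3 - <<'E'
from h import *
sc=camera_info("scene"); sd=camera_info("side"); w=camera_info("wrist")
t,r=fit3([(sc,(.1,.075,.03),(299.7,192.8)),(sc,(.1,-.075,.03),(337.5,174.7)),(sc,(-.1,.075,.03),(337.7,230.8)),
 (sd,(.1,-.075,.03),(387,214.4)),(sd,(.1,.075,.03),(344,192.)),(sd,(-.1,-.075,.03),(348.6,261)),(w,(-.1,.075,.03),(435,108))],[.45,.02,-1.58]); print(t,"\n",r)
bay=(.4495,-.2135,-1.58); c,s_=np.cos(bay[2]),np.sin(bay[2])
d=np.array(t[:2])-bay[:2]; print("in bay frame",d@[c,s_],d@[-s_,c],t[2]-bay[2])
E
```

```text
[ 0.4521  0.0206 -1.5967] 
 [[-0.1922 -0.9851]
 [-0.1222 -0.0428]
 [-0.4576 -0.7832]
 [-0.3099  0.0923]
 [-0.8663 -0.0738]
 [-0.6689  0.9828]
 [ 0.0511  0.1581]]
in bay frame -0.23413850717142587 0.00046389693206624026 -0.016674036599860553
```

```bash
cat >> h.py <<'E'
BAY=(.4495,-.2135,-1.58)
def plan(ss,lag=-.037,tilt=-.2,z=.0113,lat=0.):
    s=ctrl.get_state(); R=Rot.from_rotvec(s["tool_rot"]); u=np.array([np.cos(BAY[2]),np.sin(BAY[2])]); n=np.array([-u[1],u[0]])
    for q in ss:
        p=np.r_[np.array(BAY[:2])+u*(q-.155)+n*lat,z]
        print(q,R.inv().apply(p-s["position"]).round(4),(R.inv()*target_R(BAY[2]+lag,tilt)).as_rotvec().round(4))
E
python3 - <<'E'
from h import *
plan([-.225,-.215,-.205,-.195,-.185,-.175,-.165,-.155,-.145,-.135])
E
```

```text
-0.225 [-0.0004  0.0085  0.0017] [ 0.0021  0.0027 -0.0158]
-0.215 [0.0001 0.0183 0.0037] [ 0.0021  0.0027 -0.0158]
-0.205 [0.0006 0.0281 0.0058] [ 0.0021  0.0027 -0.0158]
-0.195 [0.0012 0.0378 0.0078] [ 0.0021  0.0027 -0.0158]
-0.185 [0.0017 0.0476 0.0098] [ 0.0021  0.0027 -0.0158]
-0.175 [0.0022 0.0574 0.0118] [ 0.0021  0.0027 -0.0158]
-0.165 [0.0028 0.0672 0.0138] [ 0.0021  0.0027 -0.0158]
-0.155 [0.0033 0.077  0.0158] [ 0.0021  0.0027 -0.0158]
-0.145 [0.0038 0.0868 0.0178] [ 0.0021  0.0027 -0.0158]
-0.135 [0.0044 0.0965 0.0198] [ 0.0021  0.0027 -0.0158]
```

carry_out(
  commands=[
    {"tx":0,"ty":0.005,"tz":0.001,"rx":0,"ry":0,"rz":-0.005,"jaw":0},
    {"tx":0,"ty":0.0134,"tz":0.0027,"rx":0,"ry":0.002,"rz":-0.01,"jaw":0},
    {"tx":0.0004,"ty":0.023,"tz":0.0047,"rx":0,"ry":0.003,"rz":-0.016,"jaw":0},
    {"tx":0.001,"ty":0.033,"tz":0.0068,"rx":0,"ry":0.003,"rz":-0.016,"jaw":0},
    {"tx":0.0015,"ty":0.043,"tz":0.0088,"rx":0,"ry":0.003,"rz":-0.016,"jaw":0},
    {"tx":0.002,"ty":0.0525,"tz":0.0108,"rx":0,"ry":0.003,"rz":-0.016,"jaw":0},
    {"tx":0.0025,"ty":0.0623,"tz":0.0128,"rx":0,"ry":0.003,"rz":-0.016,"jaw":0},
    {"tx":0.003,"ty":0.072,"tz":0.0148,"rx":0,"ry":0.003,"rz":-0.016,"jaw":0},
    {"tx":0.0033,"ty":0.077,"tz":0.0158,"rx":0,"ry":0.003,"rz":-0.016,"jaw":0},
    {"tx":0.0033,"ty":0.077,"tz":0.0158,"rx":0,"ry":0.003,"rz":-0.016,"jaw":0},
  ],
)

```text
time: 15.18
position: [0.4522, 0.0986, 0.0112]
tool_rot: [2.943, -0.067, -0.006]
ft_force: [2.1, 4.2, 0.6]
grip_width: 0.1
```

```bash
python3 - <<'E'
from h import *
s=st(); R=Rot.from_rotvec(s["tool_rot"]).as_matrix(); print("yaw",np.arctan2(R[1,1],R[0,1]))
shot("sc13","scene",(255,130,130,110),6); shot("s13","side",(310,140,130,120),6)
E
```

```text
t 15.18 p [0.4522 0.0986 0.0112] F [2.1098 4.2297 0.574 ] w 0.1 q [ 0.3023  0.3017 -0.7858  2.0493  0.4535  1.0264 -2.3539]
[[ 0.999  -0.0445 -0.0082]
 [-0.0453 -0.9794 -0.1967]
 [ 0.0007  0.1969 -0.9804]]
yaw -1.616204794159616
```

View pics/sc13.png

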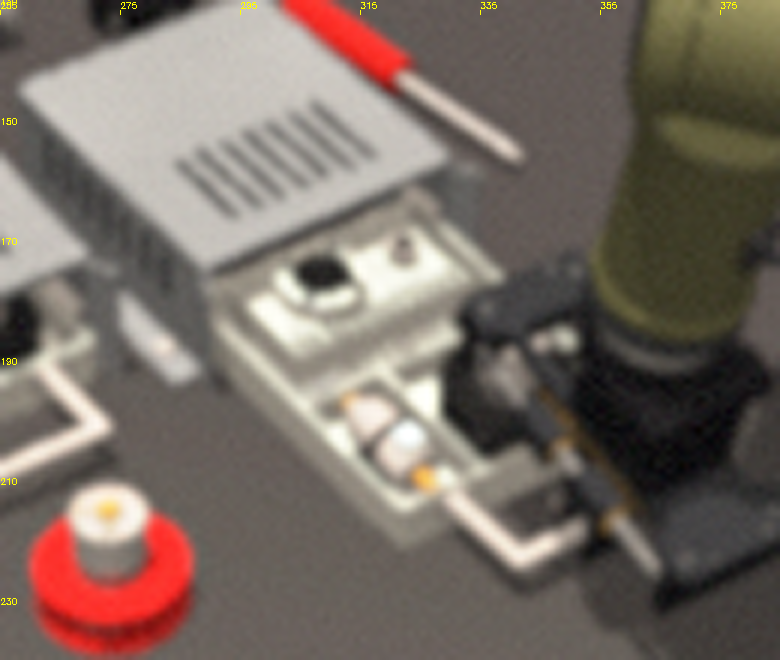

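View pics/s13.png

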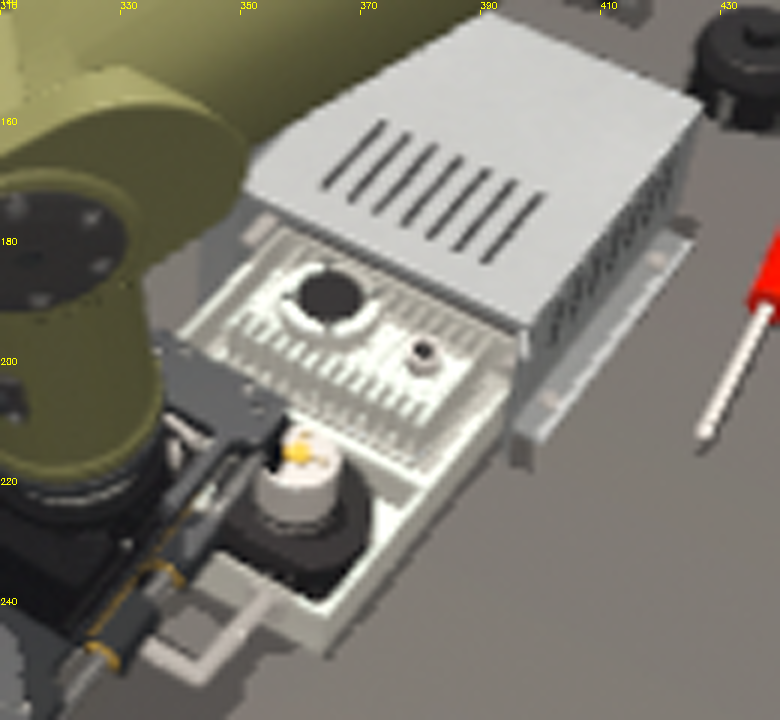

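The tray has entered the mouth cleanly with a gap on both sides, and forces are low. I'll continue.

```bash
python3 - <<'E'
from h import *
plan([-.145,-.135,-.095,-.045,-.03])
E
```

```text
-0.145 [0.0006 0.0119 0.0023] [-0.0014 -0.0008  0.001 ]
-0.135 [0.001  0.0217 0.0043] [-0.0014 -0.0008  0.001 ]
-0.095 [0.0024 0.0609 0.0122] [-0.0014 -0.0008  0.001 ]
-0.045 [0.0042 0.1099 0.0221] [-0.0014 -0.0008  0.001 ]
-0.03 [0.0047 0.1246 0.025 ] [-0.0014 -0.0008  0.001 ]
```

carry_out(
  commands=[
    {"tx":0.0003,"ty":0.006,"tz":0.0012,"rx":0,"ry":0,"rz":0,"jaw":0},
    {"tx":0.0008,"ty":0.017,"tz":0.0034,"rx":0,"ry":0,"rz":0,"jaw":0},
    {"tx":0.0012,"ty":0.028,"tz":0.0056,"rx":0,"ry":0,"rz":0,"jaw":0},
    {"tx":0.0016,"ty":0.039,"tz":0.0078,"rx":0,"ry":0,"rz":0,"jaw":0},
    {"tx":0.002,"ty":0.05,"tz":0.01,"rx":0,"ry":0,"rz":0,"jaw":0},
    {"tx":0.0024,"ty":0.061,"tz":0.0122,"rx":0,"ry":0,"rz":0,"jaw":0},
    {"tx":0.0028,"ty":0.072,"tz":0.0144,"rx":0,"ry":0,"rz":0,"jaw":0},
    {"tx":0.0032,"ty":0.083,"tz":0.0166,"rx":0,"ry":0,"rz":0,"jaw":0},
    {"tx":0.0036,"ty":0.092,"tz":0.0184,"rx":0,"ry":0,"rz":0,"jaw":0},
    {"tx":0.0038,"ty":0.098,"tz":0.0196,"rx":0,"ry":0,"rz":0,"jaw":0},
    {"tx":0.0038,"ty":0.1,"tz":0.02,"rx":0,"ry":0,"rz":0,"jaw":0},
    {"tx":0.0038,"ty":0.1,"tz":0.02,"rx":0,"ry":0,"rz":0,"jaw":0},
  ],
)

```text
time: 16.77
position: [0.4512, -0.0035, 0.0112]
tool_rot: [2.942, -0.066, -0.007]
ft_force: [1.7, 4.4, -0.1]
grip_width: 0.097
```

```bash
python3 - <<'E'
from h import *
s=st(); R=Rot.from_rotvec(s["tool_rot"]).as_matrix(); print("yaw",np.arctan2(R[1,1],R[0,1]))
shot("w14");shot("sc14","scene",(255,110,130,110),6); shot("s14","side",(310,120,130,120),6)
plan([-.02,-.01,0,.005])
E
```

```text
t 16.77 p [ 0.4512 -0.0035  0.0112] F [ 1.6898  4.3641 -0.1107] w 0.097 q [ 0.4808  0.2279 -0.7357  2.1115  0.4214  0.9627 -2.1232]
[[ 0.999  -0.0443 -0.0089]
 [-0.0452 -0.9793 -0.1972]
 [-0.      0.1974 -0.9803]]
yaw -1.615982922808587
-0.02 [0.0015 0.0343 0.0069] [-0.0012 -0.0002  0.0011]
-0.01 [0.0019 0.0441 0.0088] [-0.0012 -0.0002  0.0011]
0 [0.0022 0.0539 0.0108] [-0.0012 -0.0002  0.0011]
0.005 [0.0024 0.0588 0.0118] [-0.0012 -0.0002  0.0011]
```

View pics/sc14.png

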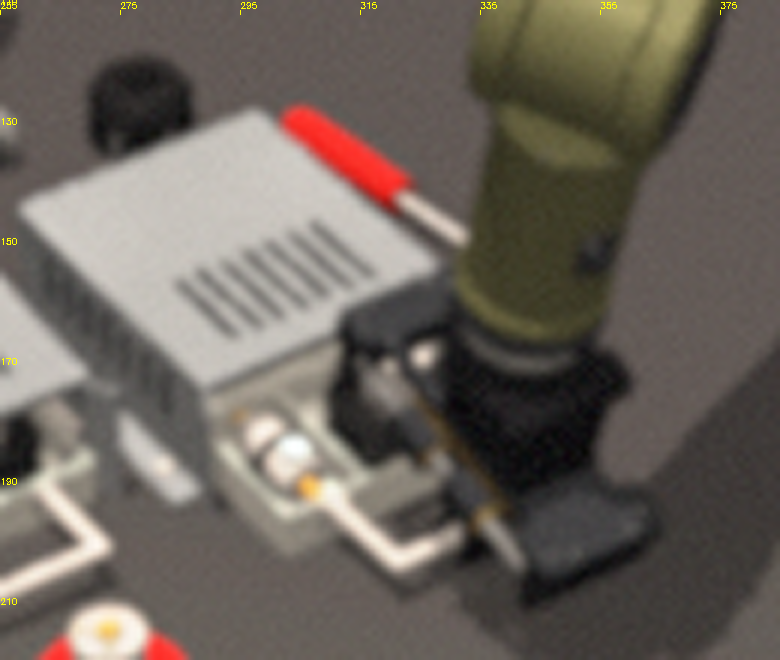

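View pics/s14.png

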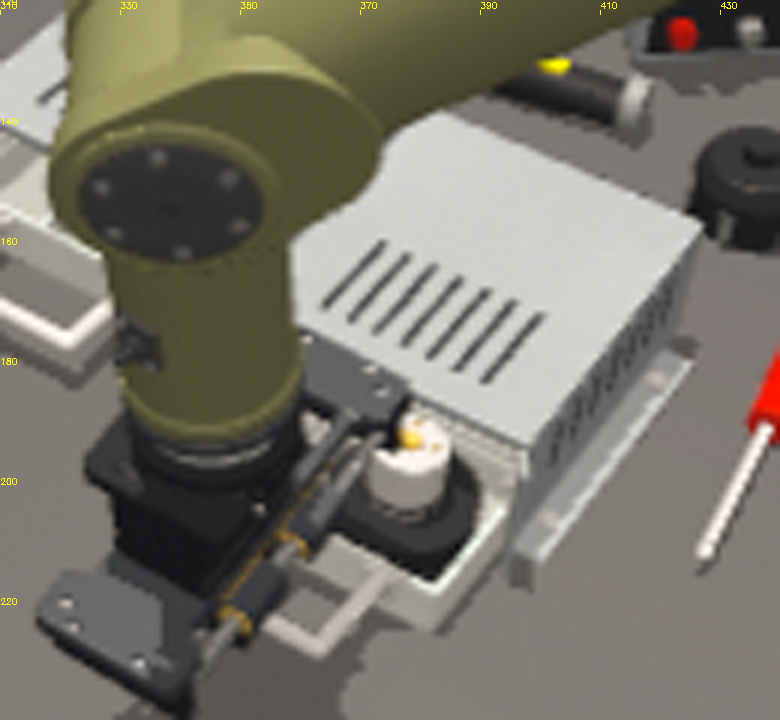

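View pics/w14.png

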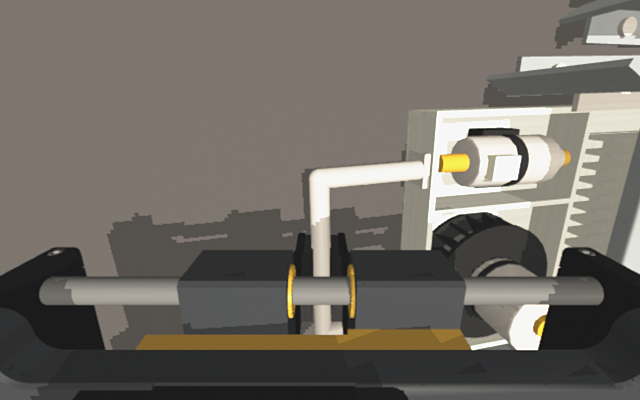

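Sliding well; all parts are in their compartments. By my numbers the gripper body's bay-side corner is about 98 mm high, against a 79 mm roof. I'll push to near home and then go in small steps.

carry_out(
  commands=[
    {"tx":0.0003,"ty":0.005,"tz":0.001,"rx":0,"ry":0,"rz":0,"jaw":0},
    {"tx":0.0006,"ty":0.013,"tz":0.0026,"rx":0,"ry":0,"rz":0,"jaw":0},
    {"tx":0.001,"ty":0.022,"tz":0.0044,"rx":0,"ry":0,"rz":0,"jaw":0},
    {"tx":0.0013,"ty":0.031,"tz":0.0062,"rx":0,"ry":0,"rz":0,"jaw":0},
    {"tx":0.0017,"ty":0.039,"tz":0.0078,"rx":0,"ry":0,"rz":0,"jaw":0},
    {"tx":0.0019,"ty":0.044,"tz":0.0088,"rx":0,"ry":0,"rz":0,"jaw":0},
    {"tx":0.002,"ty":0.048,"tz":0.0096,"rx":0,"ry":0,"rz":0,"jaw":0},
    {"tx":0.002,"ty":0.048,"tz":0.0096,"rx":0,"ry":0,"rz":0,"jaw":0},
  ],
)

```text
time: 17.92
position: [0.4507, -0.0526, 0.0112]
tool_rot: [2.942, -0.067, -0.008]
ft_force: [1.3, 5.4, -0.2]
grip_width: 0.093
```

```bash
python3 - <<'E'
from h import *
s=st(); plan([0,.005])
shot("s15","side",(310,120,130,120),6)
E
```

```text
t 17.93 p [ 0.4507 -0.0526  0.0112] F [ 1.2644  5.4135 -0.1591] w 0.093 q [ 0.5588  0.2097 -0.7016  2.1239  0.4144  0.9367 -2.0115]
[[ 0.999  -0.0444 -0.0095]
 [-0.0454 -0.9793 -0.1974]
 [-0.0006  0.1976 -0.9803]]
0 [0.0005 0.0058 0.0011] [-0.0011  0.0004  0.0009]
0.005 [0.0007 0.0107 0.0021] [-0.0011  0.0004  0.0009]
```

View pics/s15.png

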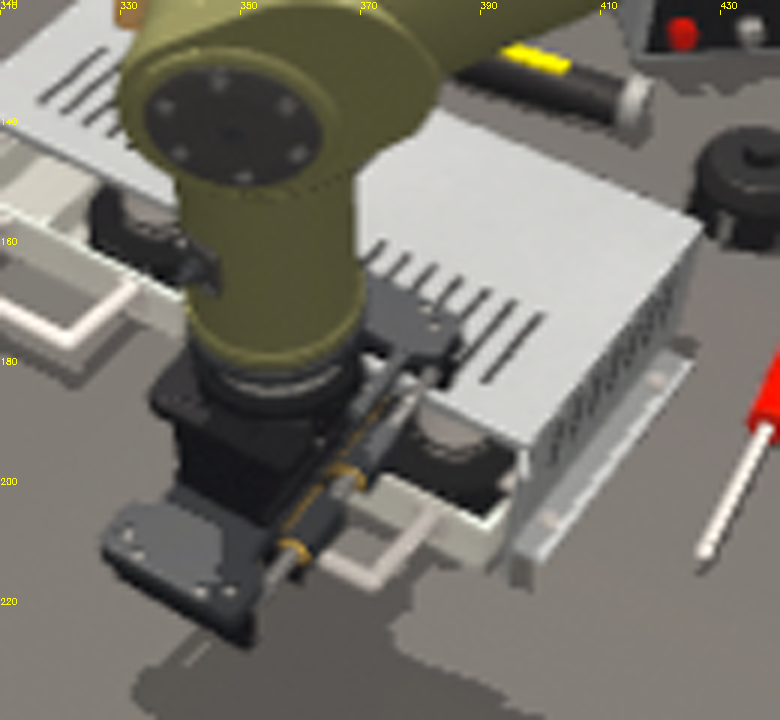

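Nearly home, with 5 N of sliding friction. I'll creep on and watch for the stop.

carry_out(
  commands=[
    {"tx":0.0002,"ty":0.002,"tz":0.0004,"rx":0,"ry":0,"rz":0,"jaw":0},
    {"tx":0.0004,"ty":0.004,"tz":0.0008,"rx":0,"ry":0,"rz":0,"jaw":0},
    {"tx":0.0005,"ty":0.006,"tz":0.0012,"rx":0,"ry":0,"rz":0,"jaw":0},
    {"tx":0.0005,"ty":0.006,"tz":0.0012,"rx":0,"ry":0,"rz":0,"jaw":0},
  ],
)

```text
time: 18.48
position: [0.4509, -0.0557, 0.0112]
tool_rot: [2.945, -0.065, -0.007]
ft_force: [-0.5, 12.9, 3.2]
grip_width: 0.091
```

carry_out(
  commands=[
    {"tx":0,"ty":0.002,"tz":0.0004,"rx":0,"ry":0,"rz":0,"jaw":0},
    {"tx":0,"ty":0.004,"tz":0.0008,"rx":0,"ry":0,"rz":0,"jaw":0},
    {"tx":0,"ty":0.004,"tz":0.0008,"rx":0,"ry":0,"rz":0,"jaw":0},
  ],
)

```text
time: 18.85
position: [0.451, -0.0558, 0.0112]
tool_rot: [2.95, -0.062, -0.007]
ft_force: [-3.1, 20.7, 7.8]
grip_width: 0.098
```

```bash
python3 - <<'E'
from h import *
s=st(); shot("sc16","scene",(255,110,130,110),6);shot("w16")
E
```

```text
t 18.85 p [ 0.451  -0.0558  0.0112] F [-3.0998 20.7467  7.8339] w 0.098 q [ 0.5714  0.2076 -0.7004  2.1244  0.4048  0.9307 -1.9888]
[[ 0.9991 -0.0411 -0.0084]
 [-0.0419 -0.981  -0.1894]
 [-0.0004  0.1896 -0.9819]]
```

View pics/sc16.png

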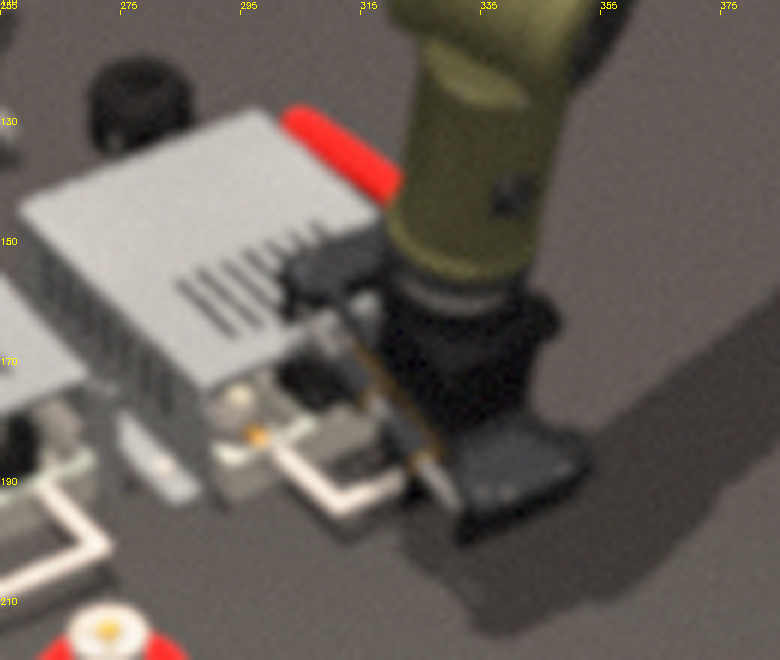

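View pics/w16.png

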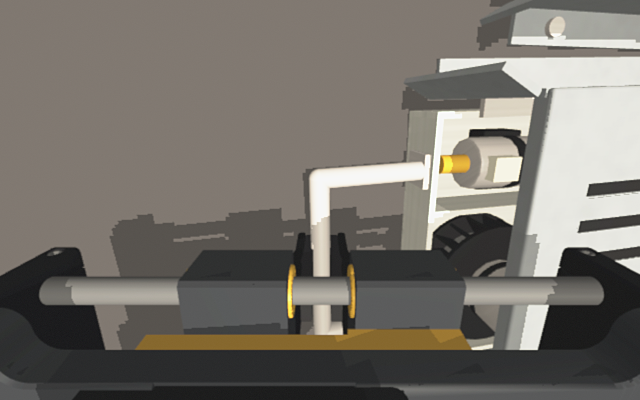

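The force climbs (13 to 21 N) with no more travel, so it is against something hard. I'll ease off, release, rise and look at how far the tray end stands out and whether it is square.

carry_out(
  commands=[
    {"tx":0,"ty":-0.002,"tz":-0.0004,"rx":0,"ry":0,"rz":0,"jaw":0},
    {"tx":0,"ty":-0.0035,"tz":-0.0007,"rx":0,"ry":0,"rz":0,"jaw":0.2},
    {"tx":0,"ty":-0.0035,"tz":-0.0007,"rx":0,"ry":0,"rz":0,"jaw":0.4},
    {"tx":0,"ty":-0.0035,"tz":-0.0007,"rx":0,"ry":0,"rz":0,"jaw":0.4},
    {"tx":0,"ty":-0.0035,"tz":-0.03,"rx":0,"ry":0,"rz":0,"jaw":0.4},
    {"tx":0,"ty":-0.0035,"tz":-0.07,"rx":0,"ry":0,"rz":0,"jaw":0.4},
    {"tx":0,"ty":-0.02,"tz":-0.11,"rx":0,"ry":0,"rz":0,"jaw":0.4},
    {"tx":0,"ty":-0.06,"tz":-0.15,"rx":0,"ry":0,"rz":0,"jaw":0.4},
    {"tx":0,"ty":-0.11,"tz":-0.17,"rx":0,"ry":0,"rz":0,"jaw":0.4},
    {"tx":0,"ty":-0.13,"tz":-0.17,"rx":0,"ry":0,"rz":0,"jaw":0.4},
    {"tx":0,"ty":-0.13,"tz":-0.17,"rx":0,"ry":0,"rz":0,"jaw":0.4},
  ],
)

```text
time: 20.32
position: [0.4579, 0.0975, 0.1519]
tool_rot: [2.94, -0.064, -0.008]
ft_force: [-0.6, -0.3, -0.3]
grip_width: 0.402
```

```bash
python3 - <<'E'
from h import *
s=st(); shot("sc17","scene",(255,110,110,100),7);shot("w17");shot("s17","side",(330,120,110,110),7)
E
```

```text
t 20.32 p [0.4579 0.0975 0.1519] F [-0.6385 -0.2995 -0.3257] w 0.402 q [ 0.4321  0.1015 -0.8738  1.9092  0.2662  1.2742 -2.1494]
[[ 0.999  -0.0428 -0.01  ]
 [-0.0439 -0.979  -0.1991]
 [-0.0013  0.1993 -0.9799]]
```

View pics/sc17.png

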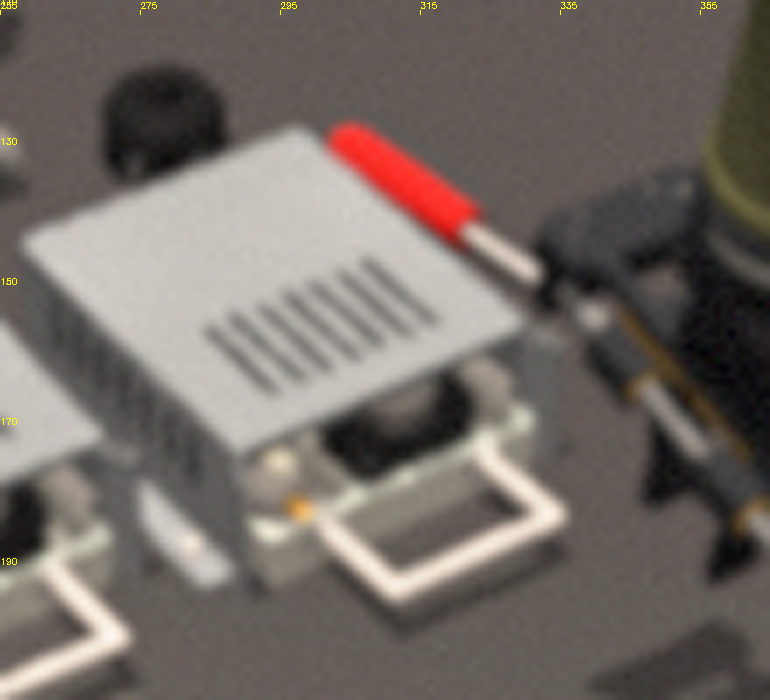

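View pics/s17.png

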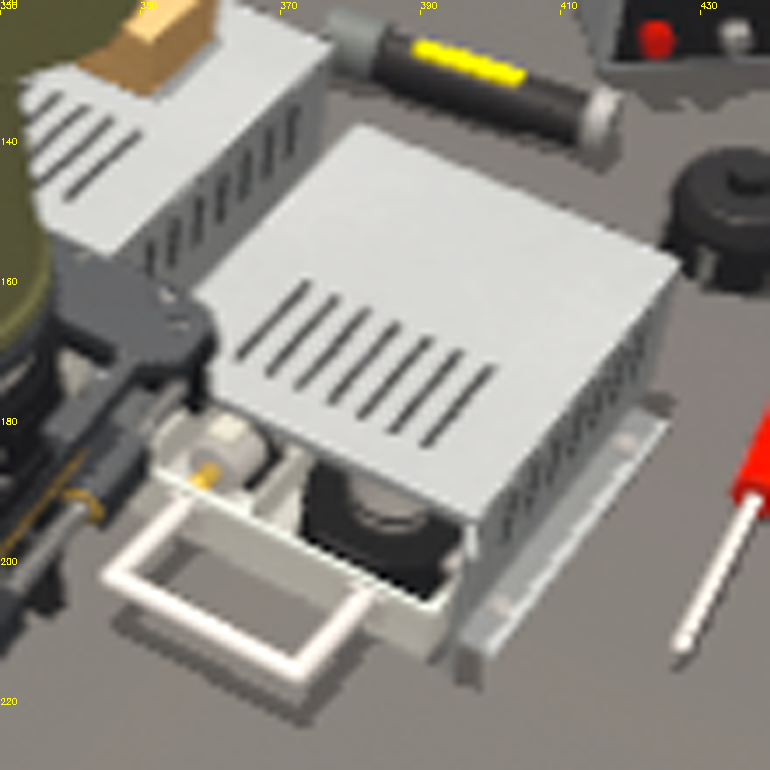

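View pics/w17.png

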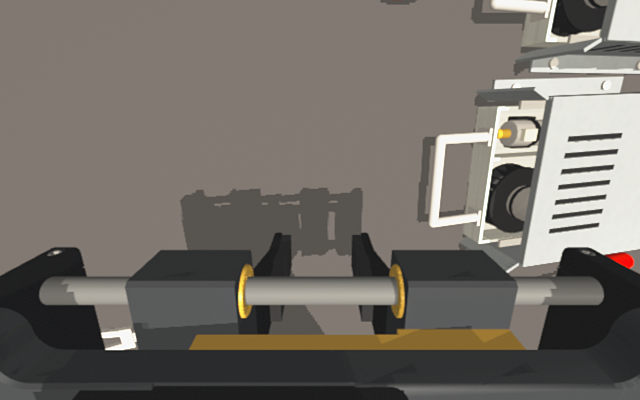

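The handle bar and the tray end look nearly parallel to the roof front edge, with pump and blower still in place. I'll fit the tray and bay poses from these corners.

```bash
python3 - <<'E'
from h import *
sc=camera_info("scene"); sd=camera_info("side"); w=camera_info("wrist")
obs=[(sc,(-.1,.075,.03),(290.7,185.3)),(sc,(-.1,-.075,.03),(331.1,169.6)),(sd,(-.1,-.075,.03),(391.9,207.4)),
(sc,(-.163,.045,.026),(311.7,195.3)),(sc,(-.163,-.045,.026),(336,183.9)),(sd,(-.163,.045,.026),(344.3,202.4)),(sd,(-.163,-.045,.026),(372.6,217.1))]
t,r=fit3(obs,[.45,-.21,-1.58]); print("tray",t,"\n",r)
# sanity with initial images
o0=[(sc,(-.163,-.045,.026),(424.5,270)),(sc,(-.163,.045,.026),(408.7,293.7)),(sd,(-.163,.045,.026),(235.6,317.6)),(sd,(-.163,-.045,.026),(274.4,328))]
v=(.526,.234,-1.2154); c,s=np.cos(v[2]),np.sin(v[2])
print("init resid",[ (proj(cam,(v[0]+c*a-s*b,v[1]+s*a+c*b,z))[0]-px).round(1) for cam,(a,b,z),px in o0])
b=[(sc,(-.088,.082,.079),(288.1,174.6)),(sc,(-.088,-.082,.079),(330,156)),(sc,(.103,.082,.079),(258,144.5)),(sc,(.103,-.082,.079),(297.5,128.2)),
(sd,(-.088,-.082,.079),(398,194.5)),(sd,(.103,.082,.079),(381.5,138)),(sd,(.103,-.082,.079),(427.2,157.5))]
bt,r=fit3(b,[.45,-.21,-1.58]); print("bay",bt,"\n",r)
c,s=np.cos(bt[2]),np.sin(bt[2]); d=t[:2]-bt[:2]; print("tray in bay",d@[c,s],d@[-s,c],t[2]-bt[2])
np.savez("w17.npz",**w)
E
python3 - <<'E'
import cv2
im=cv2.imread("pics/w17_raw.png")[70:280,420:640]
cv2.imwrite("pics/w17c.png",cv2.resize(im,None,fx=3.5,fy=2.8*1.25,interpolation=cv2.INTER_CUBIC)[:,:])
E
```

```text
tray [ 0.4462 -0.2131 -1.6111] 
 [[ 2.4111  0.6174]
 [ 0.037  -0.067 ]
 [-0.0011 -0.0943]
 [ 0.0529 -0.7812]
 [-1.1802  0.3072]
 [ 1.1141  0.2038]
 [-1.2212 -0.3677]]
init resid [array([-0.5,  0.2]), array([ 1. , -1.1]), array([1.2, 1. ]), array([-1. , -0.6])]
bay [ 0.4517 -0.2106 -1.589 ] 
 [[ 0.7073 -0.4053]
 [ 0.5985 -0.114 ]
 [-0.1467 -0.6585]
 [ 0.6397 -0.3   ]
 [-0.7882 -0.4599]
 [-0.5898 -0.84  ]
 [-0.0095 -0.295 ]]
tray in bay 0.0025454598275560943 -0.005467575235356732 -0.022014017096123162
```

View pics/w17c.png

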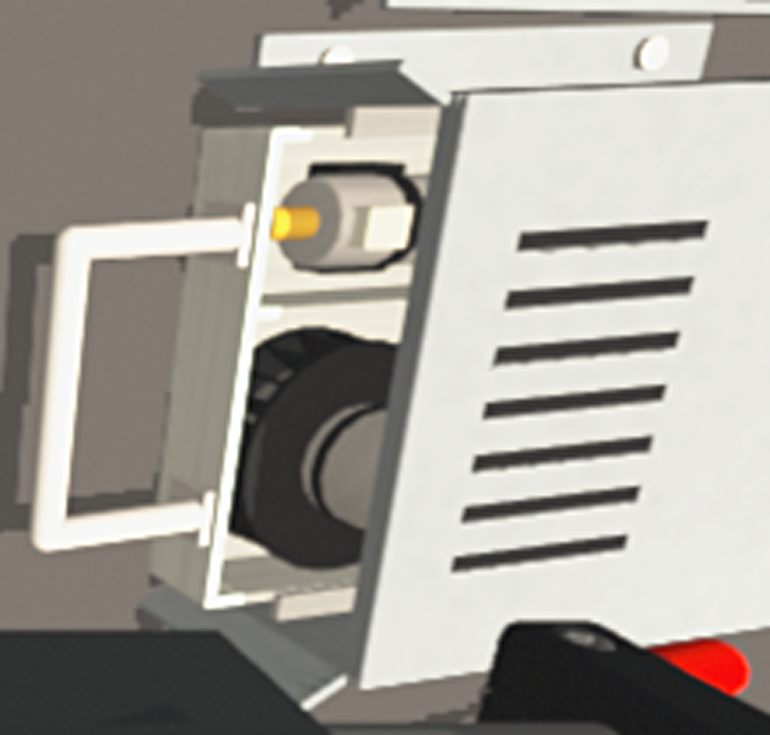

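The tray reads home within the fit's few mm, but maybe about 1° skewed, because the grip held its yaw. I'll push the bar from outside with closed fingers, slightly to its -y side, so that the tray squares itself against the stop.

```bash
python3 - <<'E'
from h import *
for p in((.441,-.005,.10),(.441,-.005,.016)): print(rel(p,-1.585,-.1)[:2])
E
```

```text
[('t', array([-0.0123,  0.0882,  0.0709])), ('r', array([ 0.1017,  0.0062, -0.0338]))]
[('t', array([-0.0122,  0.0714,  0.1532])), ('r', array([ 0.1017,  0.0062, -0.0338]))]
```

carry_out(
  commands=[
    {"tx":-0.006,"ty":0.045,"tz":0.03,"rx":0.05,"ry":0.003,"rz":-0.017,"jaw":0},
    {"tx":-0.012,"ty":0.088,"tz":0.07,"rx":0.1,"ry":0.006,"rz":-0.034,"jaw":0},
    {"tx":-0.012,"ty":0.082,"tz":0.1,"rx":0.1,"ry":0.006,"rz":-0.034,"jaw":0},
    {"tx":-0.012,"ty":0.076,"tz":0.13,"rx":0.1,"ry":0.006,"rz":-0.034,"jaw":0},
    {"tx":-0.012,"ty":0.072,"tz":0.15,"rx":0.1,"ry":0.006,"rz":-0.034,"jaw":0},
    {"tx":-0.012,"ty":0.0715,"tz":0.153,"rx":0.1,"ry":0.006,"rz":-0.034,"jaw":0},
    {"tx":-0.012,"ty":0.0715,"tz":0.153,"rx":0.1,"ry":0.006,"rz":-0.034,"jaw":0},
  ],
  grip_force=20,
)

```text
time: 21.35
position: [0.442, -0.0035, 0.0168]
tool_rot: [3.041, -0.019, 0.001]
ft_force: [0.0, -0.2, -0.2]
grip_width: 0.003
```

```bash
python3 - <<'E'
from h import *
st(); shot("w18"); shot("s18","side",(310,130,130,110),6)
print(rel((.441,-.03,.016))); print(rel((.441,-.04,.016)))
E
```

```text
t 21.35 p [ 0.442  -0.0035  0.0168] F [ 0.0197 -0.165  -0.2282] w 0.003 q [ 0.5875  0.1691 -0.7563  2.1407  0.273   0.9124 -1.9175]
[[ 0.9999 -0.0127 -0.0001]
 [-0.0127 -0.9949 -0.1004]
 [ 0.0011  0.1004 -0.995 ]]
[('t', array([-0.0013,  0.0266,  0.0041]))]
[('t', array([-0.0012,  0.0366,  0.0051]))]
```

View pics/w18.png

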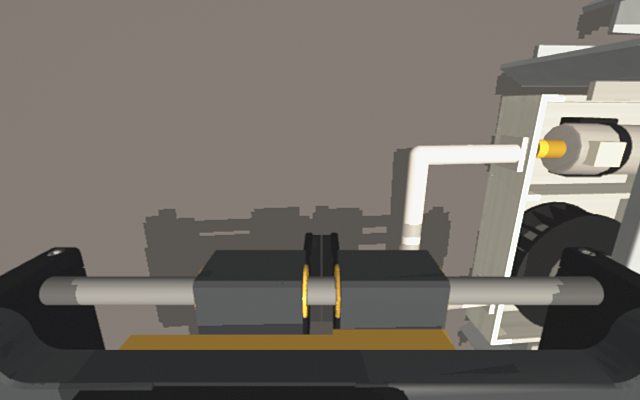

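View pics/s18.png

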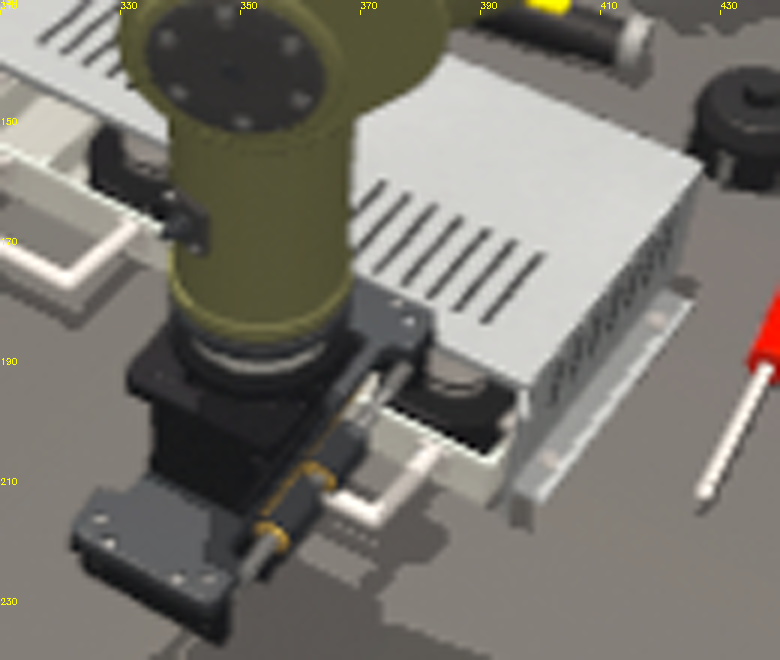

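The closed fingers are at column 322, with the bar ahead at column 412. I'll advance slowly.

carry_out(
  commands=[
    {"tx":0,"ty":0.008,"tz":0.001,"rx":0,"ry":0,"rz":0,"jaw":0},
    {"tx":0,"ty":0.016,"tz":0.002,"rx":0,"ry":0,"rz":0,"jaw":0},
    {"tx":0,"ty":0.022,"tz":0.0025,"rx":0,"ry":0,"rz":0,"jaw":0},
    {"tx":0,"ty":0.026,"tz":0.003,"rx":0,"ry":0,"rz":0,"jaw":0},
    {"tx":0,"ty":0.028,"tz":0.003,"rx":0,"ry":0,"rz":0,"jaw":0},
    {"tx":0,"ty":0.03,"tz":0.003,"rx":0,"ry":0,"rz":0,"jaw":0},
    {"tx":0,"ty":0.032,"tz":0.003,"rx":0,"ry":0,"rz":0,"jaw":0},
    {"tx":0,"ty":0.034,"tz":0.0035,"rx":0,"ry":0,"rz":0,"jaw":0},
  ],
)

```text
time: 22.45
position: [0.4415, -0.0369, 0.0164]
tool_rot: [3.041, -0.017, 0.001]
ft_force: [0.2, 0.2, -0.2]
grip_width: 0.005
```

carry_out(
  commands=[
    {"tx":0,"ty":0.002,"tz":0.0002,"rx":0,"ry":0,"rz":0,"jaw":0},
    {"tx":0,"ty":0.004,"tz":0.0004,"rx":0,"ry":0,"rz":0,"jaw":0},
    {"tx":0,"ty":0.006,"tz":0.0006,"rx":0,"ry":0,"rz":0,"jaw":0},
    {"tx":0,"ty":0.006,"tz":0.0006,"rx":0,"ry":0,"rz":0,"jaw":0},
  ],
)

```text
time: 22.95
position: [0.4414, -0.0394, 0.0163]
tool_rot: [3.046, -0.015, 0.001]
ft_force: [-1.3, 8.7, 2.7]
grip_width: 0.005
```

carry_out(
  commands=[
    {"tx":0,"ty":0.002,"tz":0.0002,"rx":0,"ry":0,"rz":0,"jaw":0},
    {"tx":0,"ty":0.004,"tz":0.0004,"rx":0,"ry":0,"rz":0,"jaw":0},
    {"tx":0,"ty":0.006,"tz":0.0006,"rx":0,"ry":0,"rz":0,"jaw":0},
    {"tx":0,"ty":0.006,"tz":0.0006,"rx":0,"ry":0,"rz":0,"jaw":0},
  ],
)

```text
time: 23.45
position: [0.4415, -0.0396, 0.0163]
tool_rot: [3.053, -0.011, 0.001]
ft_force: [-4.6, 22.3, 6.9]
grip_width: 0.005
```

```bash
python3 - <<'E'
from h import *
st(); shot("w19")
E
```

```text
t 23.45 p [ 0.4415 -0.0396  0.0163] F [-4.5651 22.2835  6.8747] w 0.005 q [ 0.654   0.1603 -0.7289  2.1456  0.2509  0.8976 -1.8061]
[[ 1.     -0.0075  0.0001]
 [-0.0075 -0.996  -0.0889]
 [ 0.0008  0.0889 -0.996 ]]
```

View pics/w19.png

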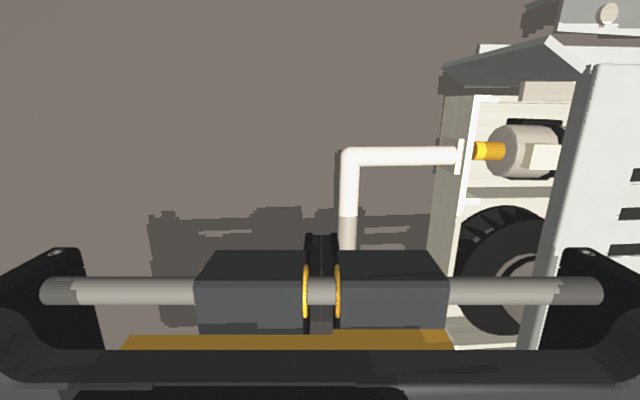

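The stop is firm: 22 N with no travel (y = -0.0394 to -0.0396). As a squareness check I'll do the same push on the other side of the bar.

carry_out(
  commands=[
    {"tx":0,"ty":-0.012,"tz":-0.001,"rx":0,"ry":0,"rz":0,"jaw":0},
    {"tx":0.014,"ty":-0.016,"tz":-0.0015,"rx":0,"ry":0,"rz":0,"jaw":0},
    {"tx":0.028,"ty":-0.016,"tz":-0.0015,"rx":0,"ry":0,"rz":0,"jaw":0},
    {"tx":0.028,"ty":-0.012,"tz":-0.001,"rx":0,"ry":0,"rz":0,"jaw":0},
    {"tx":0.028,"ty":-0.008,"tz":-0.001,"rx":0,"ry":0,"rz":0,"jaw":0},
    {"tx":0.028,"ty":-0.006,"tz":-0.0005,"rx":0,"ry":0,"rz":0,"jaw":0},
    {"tx":0.028,"ty":-0.004,"tz":-0.0005,"rx":0,"ry":0,"rz":0,"jaw":0},
    {"tx":0.028,"ty":-0.004,"tz":-0.0005,"rx":0,"ry":0,"rz":0,"jaw":0},
  ],
)

```text
time: 24.5
position: [0.4694, -0.0402, 0.0162]
tool_rot: [3.048, -0.015, 0.002]
ft_force: [-0.3, 12.6, -0.4]
grip_width: 0.007
```

carry_out(
  commands=[
    {"tx":0,"ty":0.002,"tz":0.0002,"rx":0,"ry":0,"rz":0,"jaw":0},
    {"tx":0,"ty":0.003,"tz":0.0002,"rx":0,"ry":0,"rz":0,"jaw":0},
    {"tx":0,"ty":0.003,"tz":0.0002,"rx":0,"ry":0,"rz":0,"jaw":0},
  ],
)

```text
time: 24.88
position: [0.4694, -0.0403, 0.0162]
tool_rot: [3.052, -0.013, 0.002]
ft_force: [-1.6, 19.3, 0.6]
grip_width: 0.007
```

Firm on this side as well. The two contact points give a tray yaw of about -1.596, against the bay's -1.58 to -1.59, so it is square within the noise. I'll back off and take final pictures.

carry_out(
  commands=[
    {"tx":0,"ty":-0.012,"tz":-0.001,"rx":0,"ry":0,"rz":0,"jaw":0},
    {"tx":0,"ty":-0.04,"tz":-0.003,"rx":0,"ry":0,"rz":0,"jaw":0},
    {"tx":0,"ty":-0.06,"tz":-0.05,"rx":0,"ry":0,"rz":0,"jaw":0},
    {"tx":0,"ty":-0.1,"tz":-0.1,"rx":0,"ry":0,"rz":0,"jaw":0},
    {"tx":0,"ty":-0.15,"tz":-0.14,"rx":0,"ry":0,"rz":0,"jaw":0},
    {"tx":0,"ty":-0.2,"tz":-0.16,"rx":0,"ry":0,"rz":0,"jaw":0},
    {"tx":0,"ty":-0.22,"tz":-0.16,"rx":0,"ry":0,"rz":0,"jaw":0},
    {"tx":0,"ty":-0.22,"tz":-0.16,"rx":0,"ry":0,"rz":0,"jaw":0},
  ],
)

```text
time: 25.88
position: [0.4714, 0.1874, 0.1537]
tool_rot: [3.041, -0.013, 0.0]
ft_force: [-0.4, -0.4, -0.2]
grip_width: 0.009
```

```bash
python3 - <<'E'
from h import *
s=st(); shot("sc20","scene",(255,110,110,100),7);shot("sf20","scene");shot("s20","side",(330,120,110,110),7)
E
```

```text
t 25.88 p [0.4714 0.1874 0.1537] F [-0.4003 -0.3908 -0.1684] w 0.009 q [ 0.3431  0.1875 -0.9131  1.8329  0.2448  1.2575 -2.2283]
[[ 1.     -0.0088 -0.0004]
 [-0.0088 -0.9949 -0.1003]
 [ 0.0005  0.1003 -0.995 ]]
```

View pics/sc20.png

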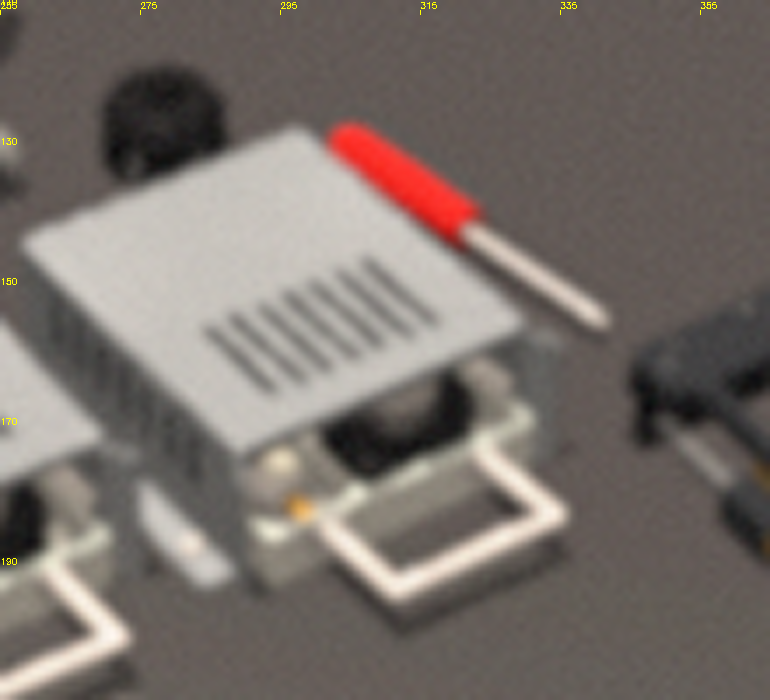

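View pics/s20.png

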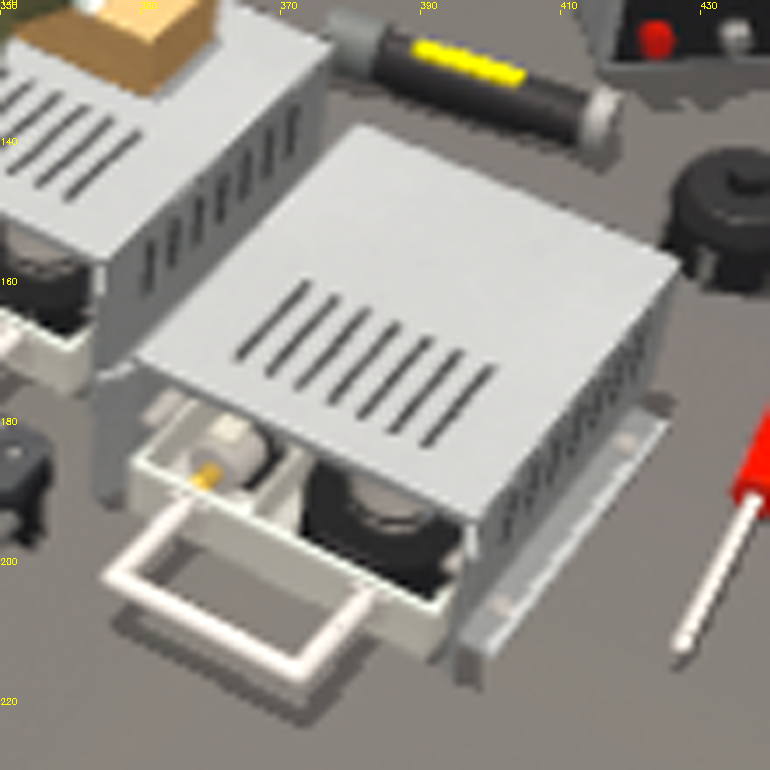

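View pics/sf20.png

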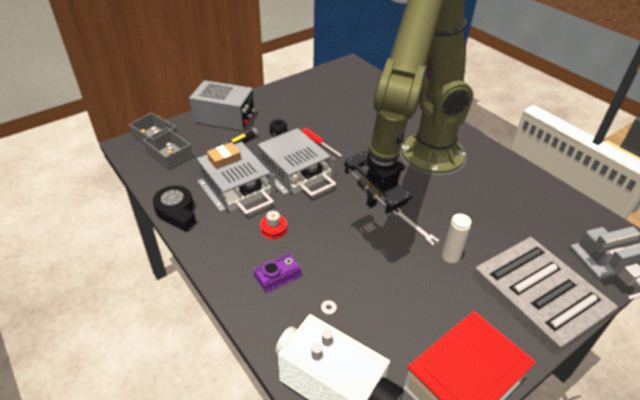

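```bash
python3 - <<'E'
from h import *
sc=camera_info("scene"); sd=camera_info("side")
rf=[(-.088,.082,.079),(-.088,-.082,.079),(.103,.082,.079),(.103,-.082,.079)]
def bay(S,D): 
    o=[(sc,l,p) for l,p in zip(rf,S) if p]+[(sd,l,p) for l,p in zip(rf,D) if p]
    return fit3(o,[.5,-.2,-1.58])
def tray(S,D,x0):
    L=[(-.1,.075,.03),(-.1,-.075,.03),(-.163,.045,.026),(-.163,-.045,.026)]
    return fit3([(sc,l,p) for l,p in zip(L,S) if p]+[(sd,l,p) for l,p in zip(L,D) if p],x0)
def cmp(n,b,t):
    c,s=np.cos(b[2]),np.sin(b[2]); d=t[:2]-b[:2]; print(n,"bay",b,"tray in bay",d@[c,s],d@[-s,c],t[2]-b[2])
f=lambda x,y,x0,y0,k:(x0+x/k,y0+y/k)
A=lambda x,y:f(x,y,255,110,7); B=lambda x,y:f(x,y,330,120,7); C=lambda x,y:f(x,y,190,115,5); D=lambda x,y:f(x,y,290,100,5)
b,_=bay([A(233,452),A(524,323),A(20,242),A(300,126)],[B(138,358),B(479,520),B(361,124),B(682,262)])
t,r=tray([A(250,524),A(534,414),A(397,600),A(568,515)],[B(130,460),B(435,611),B(100,577),B(299,682)],b); cmp("ours",b,t); print(r)
b,_=bay([C(168,384),C(397,287),C(36,216),C(262,135)],[D(66,187),D(270,288),None,D(440,134)])
t,r=tray([C(188,442),C(404,354),C(283,492),C(417,430)],[D(64,256),D(262,349),D(36,324),D(156,390)],b); cmp("full",b,t); print(r)
E
```

```text
ours bay [ 0.4507 -0.2112 -1.5842] tray in bay 0.0016395348156113701 -0.0035454924944475752 -0.016248569541915225
[[ 2.6265  1.24  ]
 [-0.1912  0.3016]
 [ 0.3971 -1.1454]
 [-1.1434  0.5207]
 [ 0.3957 -0.4967]
 [-0.1205 -0.0506]
 [ 1.201   0.4655]
 [-1.0671 -0.594 ]]
full bay [ 0.655  -0.257  -1.6169] tray in bay 0.004291868732967467 4.9080911343215395e-05 0.008177094169970589
[[ 1.1931  0.1188]
 [-0.1747 -0.0079]
 [ 0.6259 -0.6986]
 [-0.741   0.527 ]
 [ 0.2497 -0.7263]
 [-1.9205 -0.343 ]
 [ 0.9885  0.8314]
 [-0.3479 -0.4   ]]
```

Tray and bay agree in depth to about 2 mm, but three estimates put the tray about 0.7–1° negative in yaw. I'll make one more squaring push, well out on the bar's -y side.

```bash
python3 - <<'E'
from h import *
for p in((.424,-.005,.10),(.424,-.005,.016),(.424,-.030,.016)): print(rel(p,-1.585,-.1)[:2])
E
```

```text
[('t', array([-0.0453,  0.1836,  0.0723])), ('r', array([ 0.002 , -0.0001,  0.0003]))]
[('t', array([-0.0453,  0.1751,  0.1559])), ('r', array([ 0.002 , -0.0001,  0.0003]))]
[('t', array([-0.0449,  0.1999,  0.1584])), ('r', array([ 0.002 , -0.0001,  0.0003]))]
```

carry_out(
  commands=[
    {"tx":-0.012,"ty":0.05,"tz":0.01,"rx":0,"ry":0,"rz":0,"jaw":0},
    {"tx":-0.024,"ty":0.1,"tz":0.03,"rx":0,"ry":0,"rz":0,"jaw":0},
    {"tx":-0.036,"ty":0.15,"tz":0.05,"rx":0,"ry":0,"rz":0,"jaw":0},
    {"tx":-0.045,"ty":0.18,"tz":0.075,"rx":0,"ry":0,"rz":0,"jaw":0},
    {"tx":-0.045,"ty":0.179,"tz":0.11,"rx":0,"ry":0,"rz":0,"jaw":0},
    {"tx":-0.045,"ty":0.176,"tz":0.14,"rx":0,"ry":0,"rz":0,"jaw":0},
    {"tx":-0.045,"ty":0.175,"tz":0.156,"rx":0,"ry":0,"rz":0,"jaw":0},
    {"tx":-0.045,"ty":0.185,"tz":0.157,"rx":0,"ry":0,"rz":0,"jaw":0},
    {"tx":-0.045,"ty":0.195,"tz":0.158,"rx":0,"ry":0,"rz":0,"jaw":0},
    {"tx":-0.045,"ty":0.2,"tz":0.158,"rx":0,"ry":0,"rz":0,"jaw":0},
    {"tx":-0.045,"ty":0.2,"tz":0.158,"rx":0,"ry":0,"rz":0,"jaw":0},
  ],
)

```text
time: 27.4
position: [0.4252, -0.0283, 0.0173]
tool_rot: [3.041, -0.019, 0.003]
ft_force: [-0.1, -0.6, 0.0]
grip_width: 0.005
```

carry_out(
  commands=[
    {"tx":0,"ty":0.003,"tz":0,"rx":0,"ry":0,"rz":0,"jaw":0},
    {"tx":0,"ty":0.006,"tz":0,"rx":0,"ry":0,"rz":0,"jaw":0},
    {"tx":0,"ty":0.008,"tz":0,"rx":0,"ry":0,"rz":0,"jaw":0},
    {"tx":0,"ty":0.01,"tz":0.001,"rx":0,"ry":0,"rz":0,"jaw":0},
    {"tx":0,"ty":0.01,"tz":0.001,"rx":0,"ry":0,"rz":0,"jaw":0},
  ],
)

```text
time: 28.02
position: [0.4243, -0.0378, 0.0164]
tool_rot: [3.041, -0.018, 0.0]
ft_force: [-0.8, 0.5, -0.7]
grip_width: 0.009
```

carry_out(
  commands=[
    {"tx":0,"ty":0.002,"tz":0,"rx":0,"ry":0,"rz":0,"jaw":0},
    {"tx":0,"ty":0.004,"tz":0,"rx":0,"ry":0,"rz":0,"jaw":0},
    {"tx":0,"ty":0.004,"tz":0,"rx":0,"ry":0,"rz":0,"jaw":0},
  ],
)

```text
time: 28.4
position: [0.4243, -0.0392, 0.0167]
tool_rot: [3.045, -0.016, 0.0]
ft_force: [-0.5, 6.5, -1.5]
grip_width: 0.001
```

carry_out(
  commands=[
    {"tx":0,"ty":0.002,"tz":0,"rx":0,"ry":0,"rz":0,"jaw":0},
    {"tx":0,"ty":0.004,"tz":0,"rx":0,"ry":0,"rz":0,"jaw":0},
    {"tx":0,"ty":0.004,"tz":0,"rx":0,"ry":0,"rz":0,"jaw":0},
  ],
)

```text
time: 28.78
position: [0.4237, -0.0396, 0.0167]
tool_rot: [3.049, -0.014, -0.002]
ft_force: [-2.3, 14.8, 1.5]
grip_width: 0.003
```

The contact points at x = 0.424, 0.4415 and 0.469 lie at y = -0.0396, -0.0396 and -0.0403. That makes the tray yaw about -1.586, square with the bay and firm at both sides. I'll retreat.

carry_out(
  commands=[
    {"tx":0,"ty":-0.012,"tz":-0.001,"rx":0,"ry":0,"rz":0,"jaw":0},
    {"tx":0.005,"ty":-0.04,"tz":-0.003,"rx":0,"ry":0,"rz":0,"jaw":0},
    {"tx":0.01,"ty":-0.06,"tz":-0.05,"rx":0,"ry":0,"rz":0,"jaw":0},
    {"tx":0.02,"ty":-0.1,"tz":-0.1,"rx":0,"ry":0,"rz":0,"jaw":0},
    {"tx":0.03,"ty":-0.15,"tz":-0.15,"rx":0,"ry":0,"rz":0,"jaw":0},
    {"tx":0.04,"ty":-0.18,"tz":-0.18,"rx":0,"ry":0,"rz":0,"jaw":0},
    {"tx":0.04,"ty":-0.18,"tz":-0.18,"rx":0,"ry":0,"rz":0,"jaw":0},
    {"tx":0.04,"ty":-0.18,"tz":-0.18,"rx":0,"ry":0,"rz":0,"jaw":0},
  ],
)

```text
time: 29.78
position: [0.4661, 0.1499, 0.1778]
tool_rot: [3.04, -0.018, -0.001]
ft_force: [-0.5, -0.2, -0.5]
grip_width: 0.007
```

```bash
python3 - <<'E'
from h import *
s=st(); shot("s21","side",(330,120,110,110),7); shot("sf21","side")
E
```

```text
t 29.77 p [0.4661 0.1499 0.1778] F [-0.5188 -0.2187 -0.4717] w 0.007 q [ 0.449   0.1026 -0.9222  1.8463  0.1789  1.2853 -2.1101]
[[ 0.9999 -0.0118 -0.0012]
 [-0.0118 -0.9948 -0.1014]
 [ 0.      0.1014 -0.9948]]
```

View pics/s21.png

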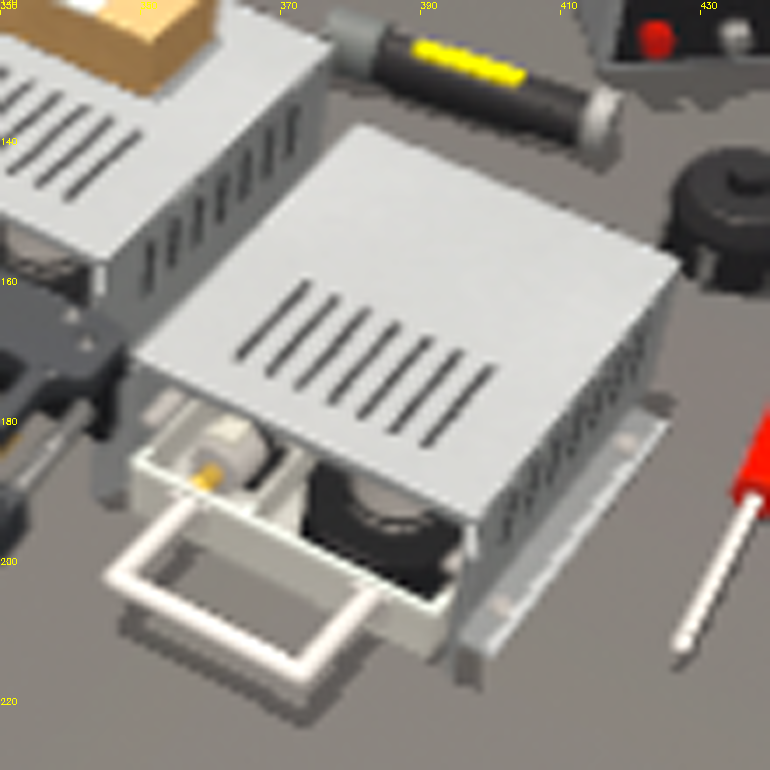

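View pics/sf21.png

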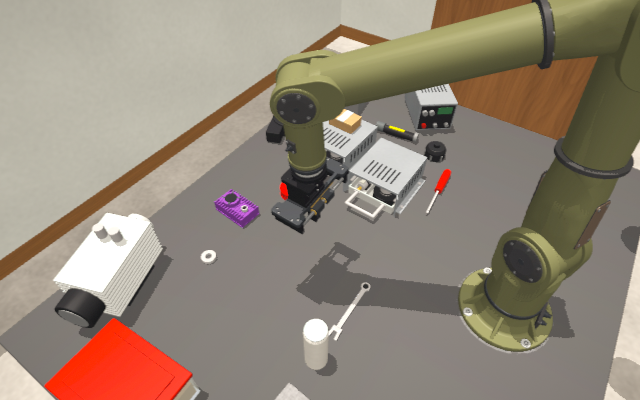

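The tray is home, its handle bar ending at (345,203) and (373,217) in the side view. The pump and blower are in their compartments, the bystanders are where they were, and the arm is clear. I'm handing the job in.

```bash
python3 - <<'E'
from bench import ctrl
print(ctrl.close_job())
E
```

```text
the job is handed in; nothing more can be done
None
```

The blower stands wheel down in the empty compartment, and the loaded tray is in the empty bay against its back stop. I handed the job in at about 30 s of the 67 s allowed.

**Blower:** I gripped it by its can and set it down. It touched at the same height before and after a 4 mm shift, so it was on the tray floor. That height was about 3 mm above my estimate.

**Tray:** I guided it in by its handle until it stopped. Then I pushed the bar with closed fingers at three places. Each push met a firm stop (15–22 N) at y = -39.6, -39.6 and -40.3 mm, so the tray is square with the bay.

**Last checks:**
- **Parts:** the final pictures show pump and blower in their compartments. The burner is hidden under the bay roof; it was last seen in its compartment when the tray was part-way in.
- **Other things:** those in view are where they were; the arm hid the red blower in the last picture, but it was in place in the one before. The arm is clear of everything.
- **Disagreement:** the picture fit before the third push put the tray about 1.6 mm deep, 3.5 mm to one side and 0.9° turned. That is within the bay's play and the reading error, so I relied on the contact pushes.

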